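# Free a cartridge carrier with the spring-bar fork

### The job

The cartridge carrier in the instrument bay is pinned down by a spring-loaded bar: take the forked tool from its stand and use it to push the bar's collar sideways until the carrier pops up, then take the fork away so that the bar springs home. Stand the fork back in its stand, then lift the carrier out and set it down gently, flat on its base, inside the white tray. Work the bar only with the fork, not with the gripper, and do not disturb the solvent bottle, the amber jar or the beaker.

Things in the scene. Friction and masses are not known exactly. Their poses are not given: they have to be found in the camera images.
- bay: Fixed white instrument bay, turned a little about z; origin on the table, numbers in mm in its frame. Deck x -75 to 75, y -120 to 125, 12 high; low case behind it, x 75 to 125, 40 high. Spring bar, 8 diameter, along y at x 0, height 42. Its bare length for the fork: from the collar (y -22) to the aluminium guide wall (y 50). Aluminium end bracket at y -78 to -66, x -14 to 14, 54 high.
- duct_front (a point): Middle of the lower front edge of the white duct that runs over the spring bar, at bay (-12, -43, 105) mm. Duct: bay x -12 to 12, y -96 to 10, height 105 to 125; its post stands at y -118 to -96. It bars a vertical tool: lean the fork 30 to 45 degrees about the bar, its handle towards bay -x or bay +x, and come in along the fork.
- pocket (a point): Where the carrier's origin is when seated and pinned: bay (0, 85, 30) mm. Four aluminium guide walls, tops 58 above the table, surround it: inside bay x -62 to 62, y 58 to 112. A sprung plate below lifts the carrier 22 mm when the pin is out; it stays level, guided by the walls, the pin returns beneath it, and it can be lifted straight up.
- bar_collar (a point): Point on the bar's axis, in the middle of the collar's working face, which looks to the bay's +y (collar: 30 diameter, 8 thick, towards -y from here). Moves with the bar; at bay (0, -22, 42) mm when home. The fork straddles the bar on the +y side of this face and pushes to -y.
- spring_bar (a joint): Travel of the spring bar, m: 0 home (pin through the carrier's bridge), growing as the collar is pushed towards the bay's -y; stop at 0.026. The push takes about 3.5 N at first, 6 to 9 N at the end. The pin is clear of the carrier at 0.015 to 0.018; push to about 0.022. It springs home when let go.
- carrier: Loose grey carrier with steel cartridges, 0.16 kg. Origin: centre of underside, z up. Plate 120 (x) by 50 (y) by 8 mm, notched from its -y edge to the bridge. In its middle a bridge: opening 20 wide, 14 tall for the pin (along y), above it the grip block, 32 (x) by 14 (y) mm, 22 to 55 mm above the underside: grip from above across its x faces. Cartridges along x at y +-17, tops 23 mm up.
- fork: Loose forked tool, 108 mm, 0.11 kg. Origin: between the tine tips; z runs from tips to handle. Tines 28 long, 8 thick (y), gap 14 along x, outer width 24; yoke to 38; flange 48 (x) by 36 (y) at 38 to 44; black handle 30 (x) by 22 (y) at 44 to 108 mm: grip firmly, low, across its y faces. A half turn about z changes nothing. Stands tines down in the stand.
- stand: Fixed aluminium block 70 by 70 mm, 60 high, on a rubber foot 90 by 90 mm. Origin: centre of underside. Straight well from the top, 34 (x) by 20 (y) mm. With the fork in it, the flange rests on the top: fork origin 22 mm above the stand's, fork x along stand x either way round, up to 5 mm play. It stands left or right of the bay, the tray on the other side.
- tray: Fixed white plastic tray, 190 (x) by 120 (y) mm, 26 high, walls and floor 5 mm. Origin: centre of the underside. The carrier fits in with its length along the tray's x, with 30 mm to spare each way.
- solvent_bottle: Bystander: white bottle, 84 mm diameter, 190 high; origin at the centre of its base. Leave alone.
- amber_jar: Bystander: amber jar, 60 mm diameter, 85 high; origin at the centre of its base. Leave alone.
- beaker: Bystander: glass beaker, 68 mm diameter, 85 high; origin at the centre of its base. Leave alone.
Mind the look-alikes: they are no part of the job. Leave any blue or purple look-alike of the stand alone.

How it is judged:
On the way, in this order (a step that is already met when the one before it is completed fails the run):
1. the fork holds the spring bar pushed aside by more than 17 mm (value of joint spring_bar above 0.017 m and contact force between fork and bay above 1 N), for 0.1 s.
2. the carrier has popped up (at least 16 mm) in the bay, and the bar has sprung home under it (z of carrier in the frame of bay between 0.046 and 0.06 m and value of joint spring_bar below 0.004 m and y of carrier in the frame of bay between 0.075 and 0.095 m), for 0.2 s.
3. the fork stands back in its stand while the carrier still waits in the bay (horizontal distance between fork and stand below 0.012 m and z of fork in the frame of stand below 0.026 m and angle between fork's own z axis and vertical below 0.1 rad and distance between carrier and pocket below 0.04 m), for 0.2 s.
At the end, for the whole second after the job is handed in: Carrier at rest flat (0.08 rad) on the tray's floor, origin 2-9 mm above the tray's underside, within 40 mm of its middle in x and y; fork at rest upright (0.1 rad) in the stand, origin within 12 mm of its axis and 18-26 mm above its underside; spring bar home (under 4 mm) (x of carrier in the frame of tray between -0.04 and 0.04 m and y of carrier in the frame of tray between -0.04 and 0.04 m and z of carrier in the frame of tray between 0.002 and 0.009 m and angle between carrier's own z axis and vertical below 0.08 rad and linear speed of each of carrier, fork below 0.02 m/s and horizontal distance between fork and stand below 0.012 m and z of fork in the frame of stand between 0.018 and 0.026 m and angle between fork's own z axis and vertical below 0.1 rad and value of joint spring_bar below 0.004 m); the robot touches nothing.
It fails at once if the gripper's fingers push on the bay or its bar (over 8 N) (contact force between the fingers and bay above 8 N).
It fails at once if the carrier is dropped into the tray (moves there faster than 0.5 m/s) (linear speed of carrier above 0.5 m/s and z of carrier in the frame of tray below 0.03 m and horizontal distance between carrier and tray below 0.09 m).
It fails at once if the bottle, jar or beaker is moved more than 30 mm (distance of any of solvent_bottle, amber_jar, beaker from where it was at the start of the episode above 0.03 m).
It also fails if it takes over 72 s, if anything falls off the work surface, if the arm or the gripper's body presses on something with over 40 N, if the wrist force passes 120 N, or if a joint passes its speed limit or range.

### The arm

A 7-joint arm with a two-finger parallel gripper is mounted at the origin on the work surface. World frame = base frame: x ahead of the robot, y to its left, z up, the work surface at z = 0. Lengths are in m, angles in rad, forces in N, time in s.
With the tool pointing down it reaches from about 0.4 to 0.85 m from the base axis. Payload 10.4 kg.
Tool frame: the origin (TCP) lies on the front face of the gripper's body, between the roots of the fingers; the fingertips stand 73 mm ahead of it and the grasp point (between the pads) lies 54 mm ahead of it; z points along the fingers, y is the direction in which the jaws open and shut (so a half turn about z gives the same grasp; the last joint's range is limited). The gripper opens to 85 mm and grips with 20 to 120 N. Pads are 22 mm wide; open, the fingers measure 114 mm over their backs; the gripper's body (76 mm by 85 mm) begins 54 mm behind the grasp point. The pads swing forward as they close: fully open they stand 13 mm farther back than shut.
Start: joints at [-1.129, 0.332, -0.065, 1.46, 0.022, 1.35, -0.088], TCP at [0.28, 0.559, 0.304] pointing down, gripper open.
Joint ranges: [-2.6, 2.6], [-0.5, 2.12], [-1.47, 1.34], [0.16, 2.42], [-1.27, 4.41], [0.06, 2.06], [-2.6, 2.6]. Speed limits (rad/s): [2.22, 2.22, 2.79, 2.79, 3.14, 3.14, 3.14].

### API

Orientations are given as [roll, pitch, yaw] about the fixed x, y, z axes, in that order (R = Rz(yaw) Ry(pitch) Rx(roll)).
In Python, from station import bot gives the robot as it stands.
- The arm moves only by the shell command python3 -m crank 'ROWS' [FORCE]. ROWS is JSON, a list of rows, each an object with "xyz": the shift along the tool's x, y, z in mm, a list of three; "twist": the turn, a rotation vector about the tool's x, y, z in rad, a list of three; "claw": the closure in counts, from 0 (fully open) to 255 (shut). A call has exactly 8 rows; each row is the pose to reach, as a shift and turn from the pose commanded when the call began, along the tool's axes at that moment; what a row does not reach only later rows make up. A row lasts 1/10 s, in which the tool goes at most 50 mm and 8.59 degrees, less where a joint would pass 70% of its speed; a pose out of reach is approached as far as the arm can. A call with a gripper value outside its range is refused whole. The fingers move at their own pace and stop on an object; FORCE is the grip in N (left out, the last holds). Time passes only in rows, so rows that repeat a pose let the fingers close, or fill a call up. It gives the time, the measured TCP pose, the force and the opening at its end, in the units of the state.
- bot.sense(): the state, without advancing time (a new reading comes with each control period).
- bot.camera(name): name is "scene" or "top" or "wrist"; returns a dict with "pixels" (384x512x3 uint8, red, green, blue), "intrinsics" (3x3 intrinsics, pixels), "rvec" (rotation vector, rad) and "tvec" (3), from world to camera coordinates, as OpenCV has them. Camera axes: x right, y down, z forward; pixel columns grow to the right and rows downward; lengths in m; the calibration is good to about 2 mm. A picture is of the moment at which its call begins. There is no depth.
- bot.hand_in(): hands the job in, once; it reports no verdict.
The state is a dict: "time": time; "qpos": joint angles; "dq": joint speeds; "tau": joint torques, N m; "tool_pos": TCP position; "orientation": TCP orientation; "ft_force": force on the tool from outside, world axes, zero at the start; "wrist_torque": the same for the moment, N m; "grip_width": finger opening in m.
Only numpy, scipy, OpenCV 4.12 (cv2) and the standard library are available. Lean on these libraries where they do the work, as an engineer would, in place of code of your own. Each camera call takes 0.05 s, during which the arm holds its last target.

## Working session

There is one attempt and no reset: what is moved stays moved. The work goes in short steps, Python scripts to look and compute and a shell command to move; the robot and the scene stay as the last step left them, time stands still between calls to the robot, and variables do not carry over. Pictures are saved under pics/ and viewed, and the job is handed in when it is done.

```bash
ls -la; mkdir -p pics; cat > h.py <<'E'
import numpy as np, cv2
from scipy.spatial.transform import Rotation as R
from station import bot
def cam(n):
    c=bot.camera(n); c['R']=cv2.Rodrigues(np.array(c['rvec'],float))[0]; c['t']=np.array(c['tvec'],float).reshape(3); c['K']=np.array(c['intrinsics'],float); c['C']=-c['R'].T@c['t']; return c
def ray(c,u,v):
    d=c['R'].T@np.linalg.inv(c['K'])@np.array([u,v,1.]); return c['C'],d/np.linalg.norm(d)
def onz(c,u,v,z):
    C,d=ray(c,u,v); return C+d*(z-C[2])/d[2]
def proj(c,P):
    p=c['K']@(c['R']@np.array(P,float)+c['t']); return p[:2]/p[2]
def save(c,fn,crop=None,s=1):
    im=c['pixels'][:,:,::-1]
    if crop: x0,y0,x1,y1=crop; im=im[y0:y1,x0:x1]
    im=cv2.resize(im,None,fx=s,fy=s,interpolation=cv2.INTER_CUBIC); cv2.imwrite('pics/'+fn,im)
E
python3 - <<'E'
from h import *
print(bot.sense())
for n in ['scene','top','wrist']:
    c=cam(n); save(c,n+'0.png',s=1.5); print(n,c['K'].round(1).tolist(),c['C'].round(3),c['R'].round(2).tolist())
E
```

```text
total 12
drwxr-xr-x  3 agent agent 4096 Dec  7 02:09 .
drwxr-xr-x 23 root  root  4096 Dec  7 02:09 ..
drwxr-xr-x  2 agent agent 4096 Dec  7 02:09 pics
{'time': 0.0, 'qpos': array([-1.12859181,  0.33292582, -0.06471011,  1.46093889,  0.02158489,
        1.34987014, -0.08847772]), 'dq': array([ 6.81476451e-05, -7.07863686e-04,  4.59357224e-04,  1.42124264e-03,
       -2.01284091e-04,  3.40169417e-04, -4.35049653e-04]), 'tau': array([-1.37436276e-03, -6.25431561e+01,  4.81486064e-02, -3.91605735e+01,
        1.61113887e-02,  9.99105920e-03,  1.89311044e-05]), 'tool_pos': array([0.2800288 , 0.55846367, 0.30308333]), 'orientation': array([-3.14014602e+00,  4.66327627e-05,  2.67683763e+00]), 'ft_force': array([-0.41542818,  0.93910402, -0.20204647]), 'wrist_torque': array([ 0.01732364, -0.01282959,  0.00428635]), 'grip_width': 0.08536010967675699}
scene [[437.4, 0.0, 262.1], [0.0, 437.4, 190.7], [0.0, 0.0, 1.0]] [ 1.356 -0.148  1.065] [[0.08, 1.0, -0.01], [0.76, -0.07, -0.65], [-0.64, 0.04, -0.76]]
top [[452.0, 0.0, 258.7], [0.0, 452.0, 191.2], [0.0, 0.0, 1.0]] [ 0.403 -0.088  1.462] [[-0.02, -1.0, -0.02], [-0.99, 0.02, -0.1], [0.1, 0.01, -0.99]]
wrist [[288.5, 0.0, 256.7], [0.0, 288.5, 188.0], [0.0, 0.0, 1.0]] [0.219 0.59  0.374] [[0.45, 0.89, -0.0], [0.86, -0.43, 0.27], [0.24, -0.12, -0.96]]
```

View pics/scene0.png

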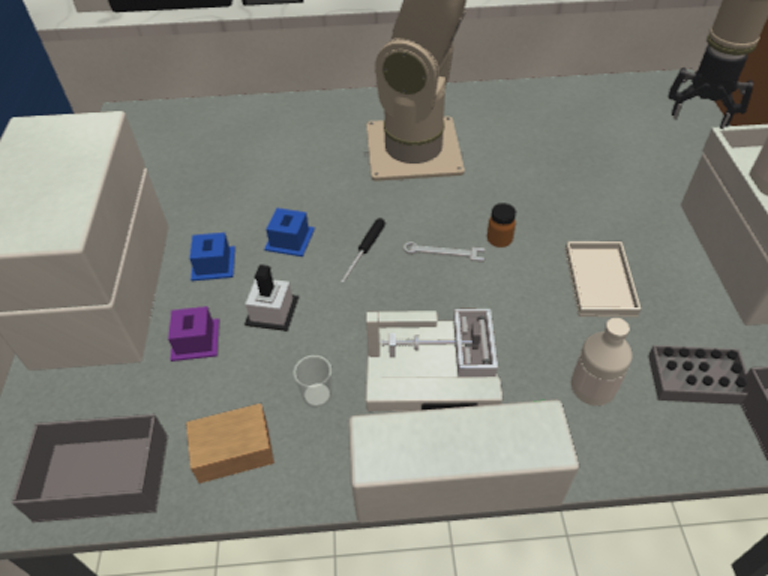

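View pics/top0.png

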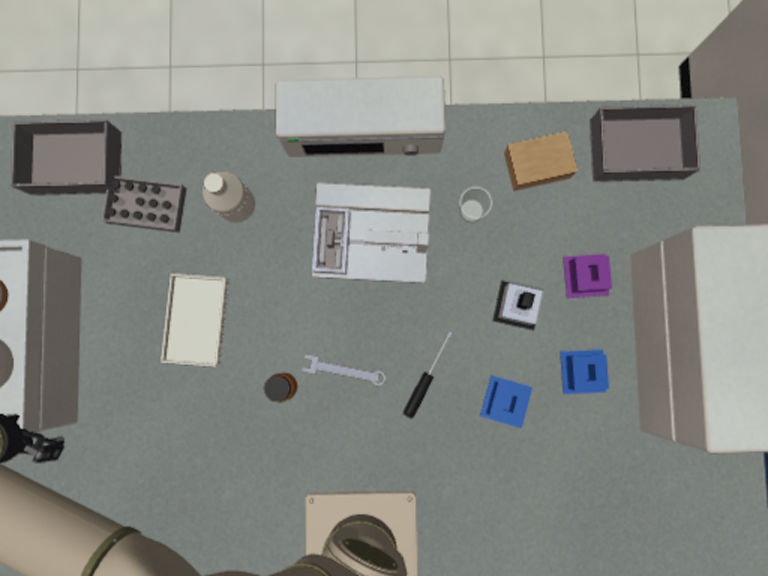

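View pics/wrist0.png

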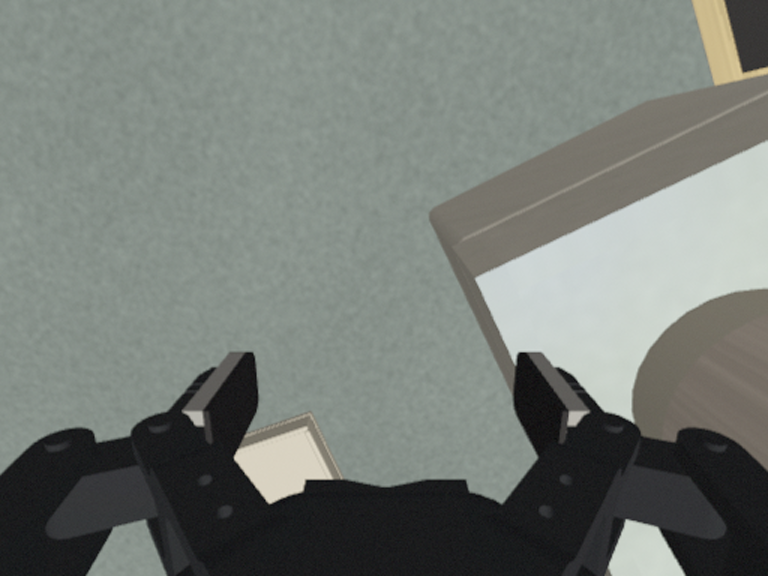

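The top view shows stand candidates at scaled pixels aluminium (520,303, black handle in it), blue (507,402), blue (585,371) and purple (588,276). I choose the aluminium one with the rubber foot. There is one tray at (195,320); the grey bins and the rack at (65,155), (645,142) and (145,203) are not it. The bay is at (370,235).

```bash
python3 - <<'E'
from h import *
c=cam('top'); 
a=c['pixels'][:,:,::-1]
def cr(im,x0,y0,x1,y1,s): return cv2.resize(im[y0:y1,x0:x1],None,fx=s,fy=s,interpolation=cv2.INTER_CUBIC)
cv2.imwrite('pics/t_stand.png',cr(a,320,180,370,225,10))
cv2.imwrite('pics/t_bay.png',cr(a,200,115,295,195,8))
s=cam('scene');b=s['pixels'][:,:,::-1]
cv2.imwrite('pics/s_stand.png',cr(b,155,170,205,225,10))
cv2.imwrite('pics/s_bay.png',cr(b,235,200,340,280,7))
cv2.imwrite('pics/t_tray.png',cr(a,100,175,160,250,8))
E
```

```text
(no output)
```

View pics/t_stand.png

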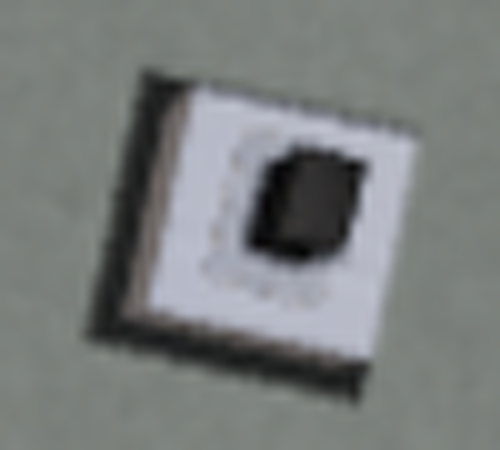

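View pics/t_bay.png

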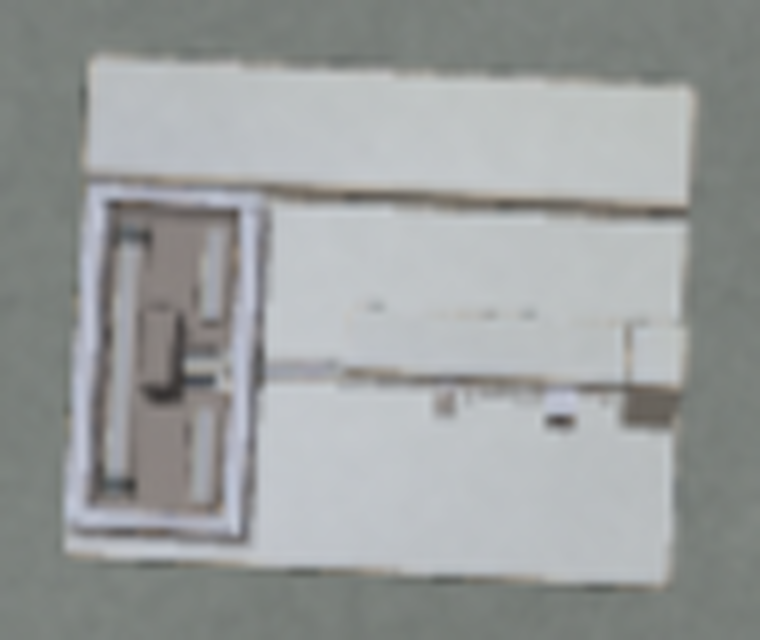

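View pics/s_stand.png

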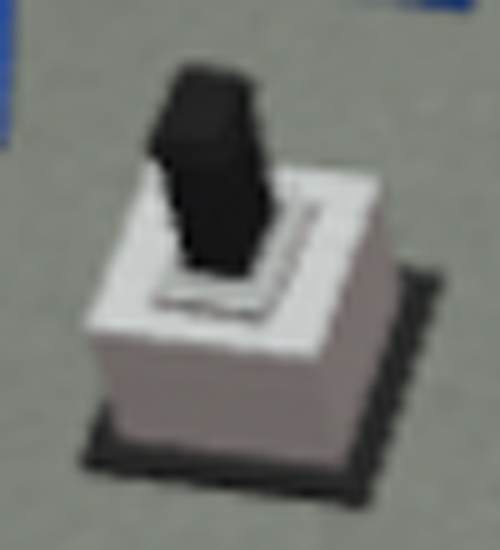

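View pics/s_bay.png

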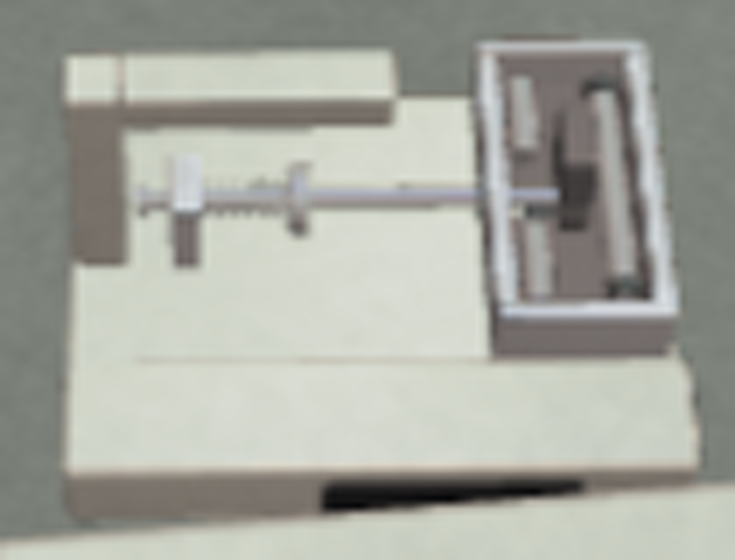

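View pics/t_tray.png

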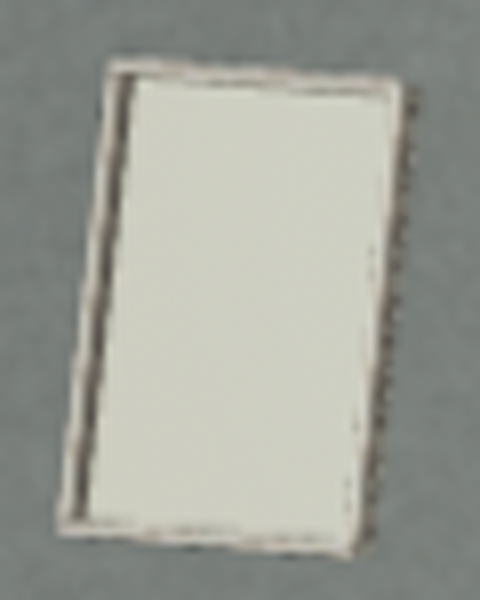

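The crops confirm it: the aluminium stand on a black rubber foot holds the black-handled fork, and its flange has its long side roughly along world x. The bay's collar, bracket, duct and grip block are all visible. Next I fit the poses from the corner pixels.

```bash
cat > fit.py <<'E'
from h import *
from scipy.optimize import least_squares
T=cam('top');S=cam('scene')
def fit(obs,x0):
    # obs: (cam,u,v,(bx,by,bz) mm)
    def res(p):
        r=[]
        for c,u,v,b in obs:
            q=R.from_euler('z',p[2]).apply(np.array(b)/1000.)+[p[0],p[1],0]
            r+=list(proj(c,q)-[u,v])
        return r
    s=least_squares(res,x0,loss='soft_l1'); print(s.x.round(4)); print(np.array(s.fun).reshape(-1,2).round(1).tolist()); return s.x
t=lambda x0,y0,k:(lambda u,v:(x0+u/k-.5+.5/k,y0+v/k-.5+.5/k))
tb=t(200,115,8);sb=t(235,200,7);ts=t(320,180,10);ss=t(155,170,10);tt=t(100,175,8)
B=[(T,*tb(65,553),(-75,125,12)),(T,*tb(667,585),(-75,-120,12)),(T,*tb(90,57),(125,125,40)),(T,*tb(694,88),(125,-120,40)),
 (S,*sb(65,472),(125,-120,40)),(S,*sb(697,464),(125,125,40)),(S,*sb(393,52),(-12,10,125)),(S,*sb(65,57),(-12,-118,125)),(S,*sb(66,103),(12,-118,125)),(S,*sb(393,103),(12,10,125))]
bay=fit(B,[.6,0,0])
ST=[(T,*ts(197,85),(35,35,60)),(T,*ts(417,135),(35,-35,60)),(T,*ts(370,360),(-35,-35,60)),(T,*ts(148,308),(-35,35,60)),
 (S,*ss(380,178),(-35,35,60)),(S,*ss(318,355),(35,35,60)),(S,*ss(88,328),(35,-35,60)),(S,*ss(365,505),(45,45,0)),(S,*ss(80,468),(45,-45,0)),(T,*ts(88,340),(-45,45,0)),(T,*ts(358,402),(-45,-45,0)),(T,*ts(145,70),(45,45,0))]
st=fit(ST,[.5,-.3,-.2])
TR=[(T,*tt(108,60),(95,60,26)),(T,*tt(402,80),(95,-60,26)),(T,*tt(355,553),(-95,-60,26)),(T,*tt(60,532),(-95,60,26))]
tr=fit(TR,[.5,.3,0])
np.save('poses.npy',[bay,st,tr])
# fork: handle top (z=.130) top view, scene
print('handle top',onz(T,*ts(315,200),.130))
w=R.from_euler('z',st[2]).apply([0,0,.130])+[st[0],st[1],0]
print('expected',w, 'px top',proj(T,w),'scene',proj(S,w))
fx=[(T,*ts(240,130),(24,18,66)),(T,*ts(205,272),(-24,18,66)),(T,*ts(325,292),(-24,-18,66)),(S,*ss(155,300),(24,-18,66)),(S,*ss(265,318),(24,18,66)),(S,*ss(318,203),(-24,18,66))]
fk=fit(fx,[st[0],st[1],st[2]])
for n,b in [('collar',(0,-22,42)),('pocket',(0,85,30)),('duct',(-12,-43,105))]:
    q=R.from_euler('z',bay[2]).apply(np.array(b)/1e3)+[bay[0],bay[1],0]; print(n,q.round(4),proj(T,q).round(1),proj(S,q).round(1))
E
python3 fit.py
```

```text
[ 0.6398 -0.033  -0.0765]
[[-0.3, 0.4], [0.1, 0.5], [-0.4, -0.2], [0.2, -0.3], [-0.6, 0.4], [0.8, 0.6], [-0.1, -0.2], [-0.2, -0.3], [-0.5, 0.1], [0.3, -0.4]]
[ 0.5031 -0.3441 -0.2453]
[[-0.3, 0.5], [-0.2, 0.5], [-0.1, -0.0], [-0.1, 0.2], [-0.4, 0.3], [-0.5, 0.5], [-0.5, 0.3], [-0.0, 0.8], [-0.2, 0.8], [-0.6, 0.4], [-0.2, 0.3], [-0.5, 0.3]]
[ 0.487   0.3489 -0.0925]
[[-0.1, -0.2], [0.1, -0.1], [0.3, 0.2], [-0.3, 0.1]]
handle top [ 0.50511162 -0.34145416  0.13      ]
expected [ 0.50305427 -0.34407735  0.13      ] px top [351.97097577 200.22583175] scene [173.81838847 179.50435842]
[ 0.5066 -0.3425 -0.2566]
[[-0.1, -0.7], [0.0, 0.2], [-0.5, 0.9], [-0.5, 0.5], [0.3, 0.3], [-0.4, -0.5]]
collar [ 0.6381 -0.055   0.042 ] [253.8 162.1] [278.5 228.2]
pocket [0.6463 0.0517 0.03  ] [220.6 161. ] [315.7 230.2]
duct [ 0.6246 -0.075   0.105 ] [259.9 163. ] [271.2 211.5]
```

```bash
cat > go.py <<'E'
# shift/turn from measured pose to desired: print only
from h import *
def rel(p,Rg,s=None):
    s=s or bot.sense(); R0=R.from_euler('xyz',s['orientation'])
    d=R0.inv().apply(np.array(p)-s['tool_pos'])*1000; tw=(R0.inv()*Rg).as_rotvec()
    print('xyz',d.round(1).tolist(),'|',round(np.linalg.norm(d),1),'twist',tw.round(4).tolist()); return d,tw
def down(yaw): return R.from_euler('xyz',[np.pi,0,yaw])
E
python3 - <<'E'
from go import *
rel([.48,.12,.36],down(2.89)); rel([.506,-.342,.28],down(2.89))
E
```

```text
xyz [-375.3, -302.5, -56.2] | 485.3 twist [-0.0002, -0.0, -0.2133]
xyz [-605.7, -703.8, 23.9] | 928.9 twist [-0.0002, -0.0, -0.2133]
```

```bash
python3 -m crank '[{"xyz":[-36,-29,-6],"twist":[0,0,0],"claw":0},{"xyz":[-74,-60,-12],"twist":[0,0,0],"claw":0},{"xyz":[-112,-91,-18],"twist":[0,0,-0.05],"claw":0},{"xyz":[-150,-121,-24],"twist":[0,0,-0.1],"claw":0},{"xyz":[-188,-152,-30],"twist":[0,0,-0.15],"claw":0},{"xyz":[-226,-183,-36],"twist":[0,0,-0.2],"claw":0},{"xyz":[-264,-213,-42],"twist":[0,0,-0.21],"claw":0},{"xyz":[-300,-243,-45],"twist":[0,0,-0.21],"claw":0}]'
python3 - <<'E'
from go import *
rel([.49,.08,.36],down(2.89)); rel([.506,-.342,.28],down(2.89));print(bot.sense()['qpos'].round(2))
E
```

```text
time: 1.15
tool_pos: [0.4401, 0.2049, 0.3497]
orientation: [3.14, 0.001, 2.887]
ft_force: [0.3, 0.9, -0.6]
grip_width: 0.0854
xyz [-79.8, -108.3, -10.3] | 134.9 twist [0.0012, 0.0008, -0.0032]
xyz [-201.6, -512.7, 69.3] | 555.3 twist [0.0012, 0.0008, -0.0032]
[-0.72 -0.01  0.19  1.76  0.    1.39  0.79]
```

```bash
python3 -m crank '[{"xyz":[-25,-43,0],"twist":[0,0,0],"claw":0},{"xyz":[-50,-86,0],"twist":[0,0,0],"claw":0},{"xyz":[-75,-129,5],"twist":[0,0,0],"claw":0},{"xyz":[-98,-172,10],"twist":[0,0,0],"claw":0},{"xyz":[-118,-217,20],"twist":[0,0,0],"claw":0},{"xyz":[-134,-263,30],"twist":[0,0,0],"claw":0},{"xyz":[-148,-310,35],"twist":[0,0,0],"claw":0},{"xyz":[-161,-357,40],"twist":[0,0,0],"claw":0}]'
python3 - <<'E'
from go import *
rel([.506,-.342,.28],down(2.89));print(bot.sense()['qpos'].round(2))
E
```

```text
time: 1.95
tool_pos: [0.505, -0.1809, 0.3088]
orientation: [3.141, 0.001, 2.887]
ft_force: [1.1, 0.2, -0.7]
grip_width: 0.0853
xyz [-41.5, -155.6, 28.8] | 163.6 twist [0.0003, 0.0005, -0.0029]
[-0.28  0.14  0.6   1.72 -0.08  1.31  1.65]
```

```bash
python3 -m crank '[{"xyz":[-12,-44,5],"twist":[0,0,0],"claw":0},{"xyz":[-24,-88,10],"twist":[0,0,0],"claw":0},{"xyz":[-34,-125,20],"twist":[0,0,0],"claw":0},{"xyz":[-41,-150,28],"twist":[0,0,0],"claw":0},{"xyz":[-41.5,-155.5,29],"twist":[0,0,0],"claw":0},{"xyz":[-41.5,-155.5,29],"twist":[0,0,0],"claw":0},{"xyz":[-41.5,-155.5,29],"twist":[0,0,0],"claw":0},{"xyz":[-41.5,-155.5,29],"twist":[0,0,0],"claw":0}]'
python3 - <<'E'
from go import *
rel([.506,-.342,.154],down(2.89));print(bot.sense()['qpos'].round(2))
c=cam('wrist'); save(c,'w1.png',s=1.5)
for z in (22+108,66): print(proj(c,[.506,-.342,z/1000]))
E
```

```text
time: 2.75
tool_pos: [0.5069, -0.3385, 0.2804]
orientation: [3.141, 0.001, 2.889]
ft_force: [-0.1, 0.4, -0.1]
grip_width: 0.0856
xyz [0.1, -3.7, 126.3] | 126.4 twist [0.0009, 0.0009, -0.001]
[-0.02  0.36  0.68  1.57 -0.23  1.3   2.01]
[251.08875435 193.98117955]
[252.24572543 175.39971004]
```

View pics/w1.png

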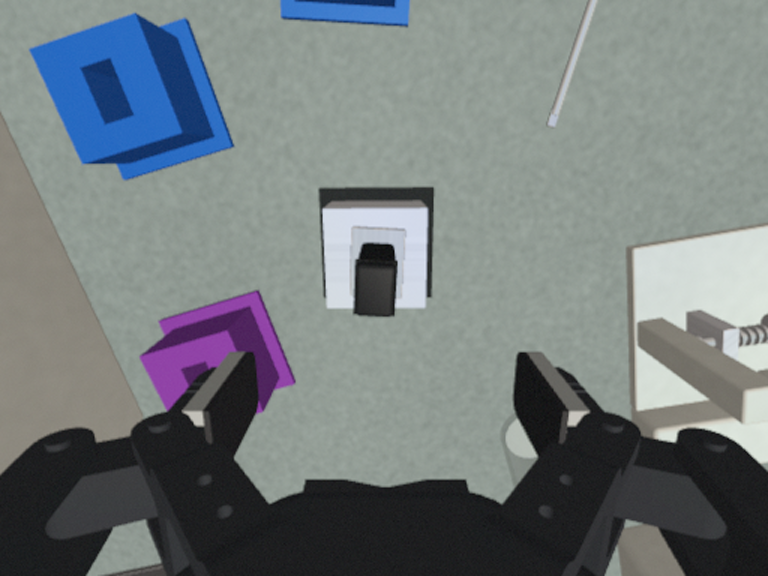

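```bash
python3 -m crank '[{"xyz":[0,-3.7,20],"twist":[0,0,0],"claw":0},{"xyz":[0,-3.7,45],"twist":[0,0,0],"claw":0},{"xyz":[0,-3.7,70],"twist":[0,0,0],"claw":0},{"xyz":[0,-3.7,95],"twist":[0,0,0],"claw":0},{"xyz":[0,-3.7,115],"twist":[0,0,0],"claw":0},{"xyz":[0,-3.7,130],"twist":[0,0,0],"claw":0},{"xyz":[0,-3.7,130],"twist":[0,0,0],"claw":60},{"xyz":[0,-3.7,130],"twist":[0,0,0],"claw":120}]' 80
python3 - <<'E'
from go import *
rel([.506,-.342,.150],down(2.89))
c=cam('wrist'); save(c,'w2.png',s=1.5)
E
```

```text
time: 3.6
tool_pos: [0.5057, -0.3434, 0.1506]
orientation: [-3.142, 0.001, 2.887]
ft_force: [-0.6, -0.1, -0.2]
grip_width: 0.059
xyz [0.0, 1.5, 0.6] | 1.6 twist [-0.0, 0.0006, -0.0028]
```

View pics/w2.png

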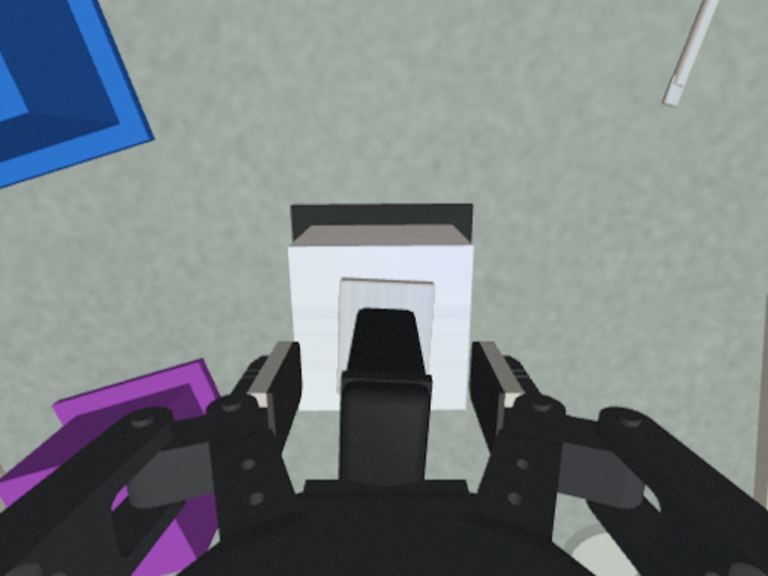

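The handle at (386,430) is centred between the pads, and the fork is slightly rotated within its play. I'll go 4 mm lower and close.

```bash
python3 -m crank '[{"xyz":[0,1,3],"twist":[0,0,0],"claw":120},{"xyz":[0,1,4],"twist":[0,0,0],"claw":150},{"xyz":[0,1,4],"twist":[0,0,0],"claw":200},{"xyz":[0,1,4],"twist":[0,0,0],"claw":255},{"xyz":[0,1,4],"twist":[0,0,0],"claw":255},{"xyz":[0,1,4],"twist":[0,0,0],"claw":255},{"xyz":[0,1,4],"twist":[0,0,0],"claw":255},{"xyz":[0,1,4],"twist":[0,0,0],"claw":255}]' 110
python3 - <<'E'
from go import *
c=cam('wrist'); save(c,'w3.png',s=1.5)
E
```

```text
time: 4.45
tool_pos: [0.5057, -0.3427, 0.1463]
orientation: [3.142, 0.001, 2.887]
ft_force: [-0.4, 0.7, 5.4]
grip_width: 0.021
```

View pics/w3.png

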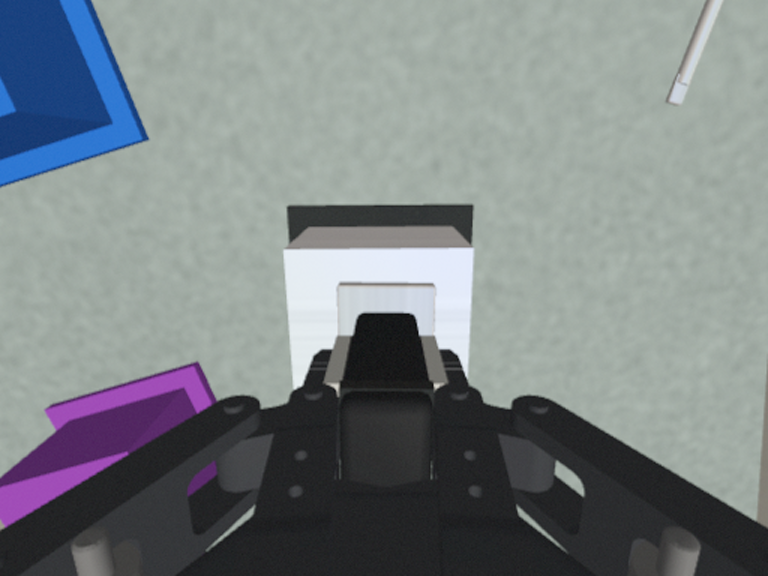

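The fork is gripped (opening 21 mm) and square to the tool in the image. Lifting.

```bash
python3 -m crank '[{"xyz":[0,0,-10],"twist":[0,0,0],"claw":255},{"xyz":[0,0,-25],"twist":[0,0,0],"claw":255},{"xyz":[0,0,-45],"twist":[0,0,0],"claw":255},{"xyz":[0,0,-70],"twist":[0,0,0],"claw":255},{"xyz":[0,0,-95],"twist":[0,0,0],"claw":255},{"xyz":[0,0,-120],"twist":[0,0,0],"claw":255},{"xyz":[0,0,-140],"twist":[0,0,0],"claw":255},{"xyz":[0,0,-140],"twist":[0,0,0],"claw":255}]'
cat >> go.py <<'E'
bay,st,tr=np.load('poses.npy')
RB=R.from_euler('z',bay[2]); OB=np.array([bay[0],bay[1],0])
def b2w(b): return RB.apply(np.array(b,float))+OB
def w2b(w): return RB.inv().apply(np.array(w,float)-OB)
L=0.1243  # tcp -> fork tips
def lean(th,y,d,back=0,zx=0):
    """TCP pose: fork leaning th about bar (handle to -x), bar at fork z=d"""
    s,c=np.sin(th),np.cos(th)
    tz=np.array([s,0,-c]); M=np.array([[-c,0,-s],[0,1,0],tz]).T
    p=np.array([0,y,.042])-tz*(L-d+back)
    return b2w(p),RB*R.from_matrix(M)
E
python3 - <<'E'
from go import *
c=cam('wrist'); save(c,'w4.png',s=1.5)
p,Rg=lean(np.radians(40),0.0,.018,.08); print(p)
rel(p,Rg); print(bot.sense()['qpos'].round(2))
E
```

```text
time: 5.3
tool_pos: [0.5061, -0.3436, 0.2898]
orientation: [-3.141, 0.005, 2.886]
ft_force: [0.1, -1.0, -1.5]
grip_width: 0.021
[ 0.52042297 -0.02386861  0.18471408]
xyz [66.6, 312.6, 102.7] | 335.7 twist [-0.0629, -0.6934, -0.1709]
[-0.02  0.36  0.69  1.56 -0.23  1.31  2.02]
```

View pics/w4.png

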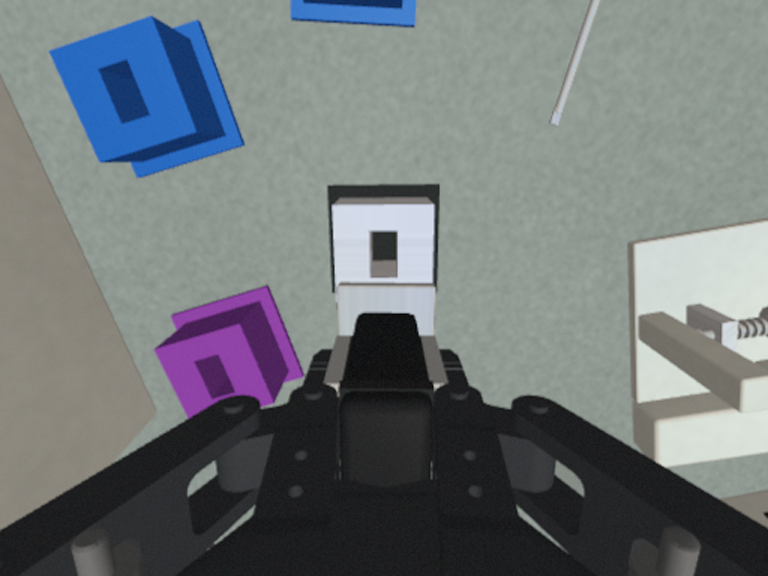

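```bash
python3 - <<'E'
from go import *
p,Rg=lean(np.radians(40),0.0,.018,.13); print(p)
rel(p,Rg)
E
```

```text
[ 0.48837766 -0.02141148  0.2230163 ]
xyz [98.1, 306.9, 64.3] | 328.5 twist [-0.0629, -0.6934, -0.1709]
```

```bash
python3 -m crank '[{"xyz":[5,30,0],"twist":[0,0,0],"claw":255},{"xyz":[20,72,0],"twist":[-0.006,-0.069,-0.017],"claw":255},{"xyz":[35,114,0],"twist":[-0.013,-0.139,-0.034],"claw":255},{"xyz":[50,156,10],"twist":[-0.02,-0.23,-0.055],"claw":255},{"xyz":[65,198,20],"twist":[-0.03,-0.33,-0.08],"claw":255},{"xyz":[80,240,35],"twist":[-0.04,-0.44,-0.108],"claw":255},{"xyz":[92,278,50],"twist":[-0.052,-0.57,-0.14],"claw":255},{"xyz":[98,307,64],"twist":[-0.063,-0.693,-0.171],"claw":255}]'
python3 - <<'E'
from go import *
p,Rg=lean(np.radians(40),0.0,.018,.13); print(p)
rel(p,Rg); print(bot.sense()['qpos'].round(2))
E
```

```text
time: 6.15
tool_pos: [0.4866, -0.0208, 0.2223]
orientation: [3.139, 0.688, 3.065]
ft_force: [2.0, -3.3, -1.6]
grip_width: 0.0207
[ 0.48837766 -0.02141148  0.2230163 ]
xyz [-1.9, -0.4, 0.6] | 2.0 twist [0.0025, -0.0101, -0.0003]
[-0.31 -0.24  0.17  2.38  0.48  0.37  0.97]
```

```bash
python3 - <<'E'
from go import *
c=cam('wrist'); save(c,'w5.png',s=1.5)
s=cam('scene'); save(s,'s5.png',crop=(200,120,370,290),s=3.5)
# where fork tips expected
S=bot.sense(); R0=R.from_euler('xyz',S['orientation'])
for off in [(12,0,124.3),(-12,0,124.3),(7,0,96.3)]:
    print(off,proj(c,S['tool_pos']+R0.apply(np.array(off)/1e3)).round(1))
for b in [(0,-.022,.042),(0,.05,.042),(0,0,.042)]: print(b,proj(c,b2w(b)).round(1),proj(s,b2w(b)).round(1))
E
```

```text
(12, 0, 124.3) [255.5 182.7]
(-12, 0, 124.3) [255.6 214.7]
(7, 0, 96.3) [255.5 202.5]
(0, -0.022, 0.042) [235.  174.5] [278.5 228.2]
(0, 0.05, 0.042) [301.  174.5] [303.8 228. ]
(0, 0, 0.042) [255.2 174.5] [286.3 228.2]
```

View pics/w5.png

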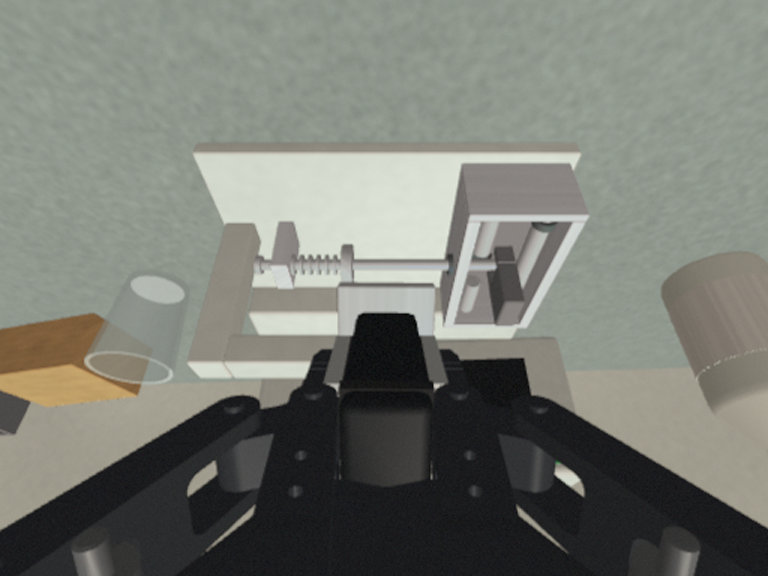

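View pics/s5.png

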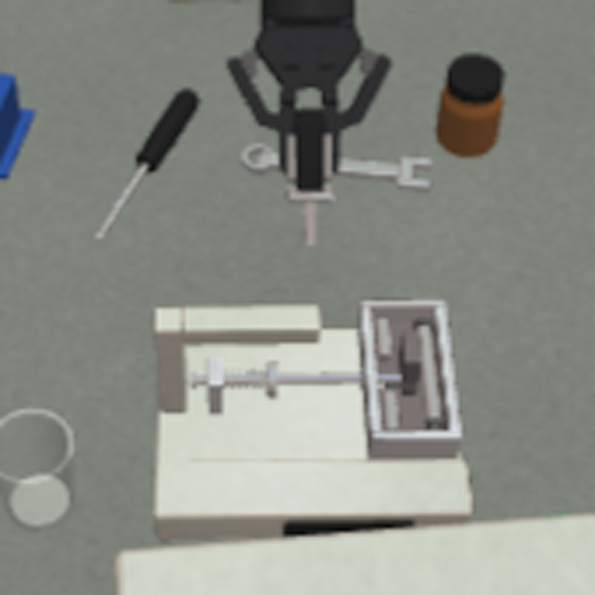

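```bash
python3 - <<'E'
from go import *
c=cam('wrist')
S=bot.sense(); R0=R.from_euler('xyz',S['orientation'])
for off in [(24,18,86.3),(24,-18,86.3),(24,18,80.3),(24,-18,80.3),(15,11,80.3),(15,-11,80.3),(15,11,16.3),(15,-11,16.3)]:
    print(off,proj(c,S['tool_pos']+R0.apply(np.array(off)/1e3)).round(1))
print(proj(c,b2w((0,0.02,.042))),proj(c,b2w((0,0.02,.046))))
g=cv2.cvtColor(c['pixels'],cv2.COLOR_RGB2GRAY); u=int(round(proj(c,b2w((0,0.02,.042)))[0])); print(u,g[165:195,u])
print(g[185:220,235],g[200,218:300])
save(c,'w5c.png',crop=(210,150,310,260),s=6)
E
```

```text
(24, 18, 86.3) [282.7 190.3]
(24, -18, 86.3) [218.8 190.1]
(24, 18, 80.3) [283.7 193.4]
(24, -18, 80.3) [217.4 193.3]
(15, 11, 80.3) [270.6 209. ]
(15, -11, 80.3) [230.7 208.9]
(15, 11, 16.3) [279.9 274.4]
(15, -11, 16.3) [214.8 274.3]
[273.95318235 179.02308359] [274.07303196 181.98156001]
274 [223 223 223 223 224 223 222 222 222 221 221 206 157 114 134 163 179 187
 189 198 215 223 224 184 101 108 144 184 197 194]
[130 130 123 106  99 110 151 178 186 186 186 186 186 187 186 186 187 186
 186 186 187 187 186 187 186 187 187 186 187 186 187 186 187 175 164] [143 143 142 144 145 146 124 155 182 186 187 188 190 190 188 186 187 186
 187 187 189 189 191 191 190 190 189 187 189 189 189 188 187 188 188 190
 189 190 189 188 188 189 190 191 190 191 191 189 189 189 189 191 192 194
 196 195 195 194 193 193 194 193 193 193 192 192 193 192 191 190 187 174
 149 140 140 137 115 106 108 107 107 107]
```

View pics/w5c.png

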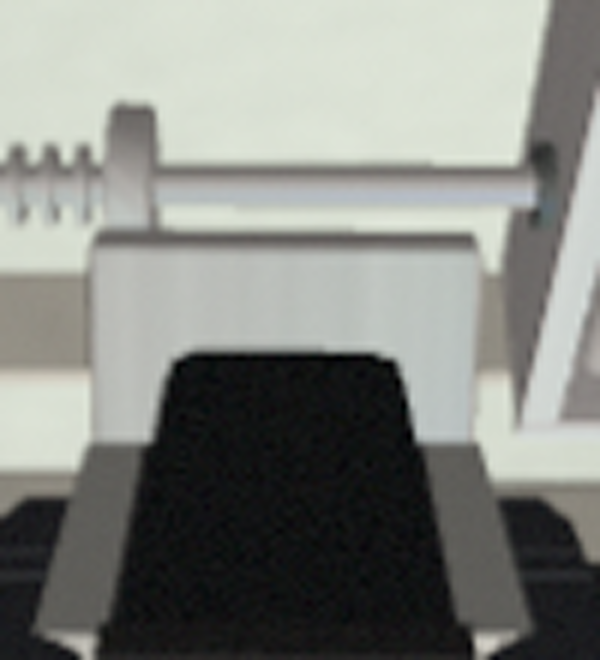

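In the crop the bar's centreline is at row 180.5 (predicted 179) and the collar face is at column 235 as predicted. The flange sits about 1 mm towards tool +x of its prediction. I'll bias the fork 1.5 mm towards tool -x and come in along the fork.

```bash
python3 - <<'E'
from go import *
for b in (.03,0):
  p,Rg=lean(np.radians(40),0.0,.018,b); p=p+Rg.apply([-.0015,0,0])
  print(w2b(p).round(4)); rel(p,Rg)
print(bot.sense()['ft_force'])
E
```

```text
[-0.0865 -0.      0.1474]
xyz [-6.4, 2.3, 99.5] | 99.7 twist [-0.0031, -0.0181, -0.0002]
[-0.0672 -0.      0.1244]
xyz [-6.9, 2.4, 129.5] | 129.7 twist [-0.0031, -0.0181, -0.0002]
[-0.22556761 -1.01575393 -1.33072204]
```

```bash
python3 -m crank '[{"xyz":[-1,0.5,15],"twist":[0,-0.003,0],"claw":255},{"xyz":[-2,1,30],"twist":[-0.001,-0.007,0],"claw":255},{"xyz":[-3,1.5,45],"twist":[-0.002,-0.01,0],"claw":255},{"xyz":[-4,2,58],"twist":[-0.003,-0.014,0],"claw":255},{"xyz":[-5,2.3,70],"twist":[-0.003,-0.018,0],"claw":255},{"xyz":[-6,2.3,82],"twist":[-0.003,-0.018,0],"claw":255},{"xyz":[-6.4,2.3,90],"twist":[-0.003,-0.018,0],"claw":255},{"xyz":[-6.4,2.3,90],"twist":[-0.003,-0.018,0],"claw":255}]'
python3 - <<'E'
from go import *
s=cam('scene'); save(s,'s6.png',crop=(230,170,350,270),s=6)
c=cam('wrist'); save(c,'w6.png',s=1.5)
for b in (.03,0):
  p,Rg=lean(np.radians(40),0.0,.018,b); p=p+Rg.apply([-.0015,0,0])
  rel(p,Rg)
S=bot.sense();R0=R.from_euler('xyz',S['orientation']); print(S['qpos'].round(2),S['ft_force'], w2b(S['tool_pos']+R0.apply([0,0,L])))
for b in [(0,-.022,.042),(0,.05,.042),(0,0,.042)]: print(b,proj(c,b2w(b)).round(1))
E
```

```text
time: 7.1
tool_pos: [0.5506, -0.029, 0.1569]
orientation: [-3.141, 0.7, 3.059]
ft_force: [-0.6, 0.8, -0.8]
grip_width: 0.0206
xyz [4.3, 2.1, 9.9] | 11.0 twist [-0.0027, 0.0033, -0.0046]
xyz [4.4, 2.2, 39.9] | 40.2 twist [-0.0027, 0.0033, -0.0046]
[-0.24  0.04  0.16  2.3   0.77  0.14  0.68] [-0.41482769  0.22605919 -1.0513011 ] [-0.00940723 -0.00247518  0.06273306]
(0, -0.022, 0.042) [231.5 188.5]
(0, 0.05, 0.042) [324.1 188.3]
(0, 0, 0.042) [259.8 188.4]
```

View pics/s6.png

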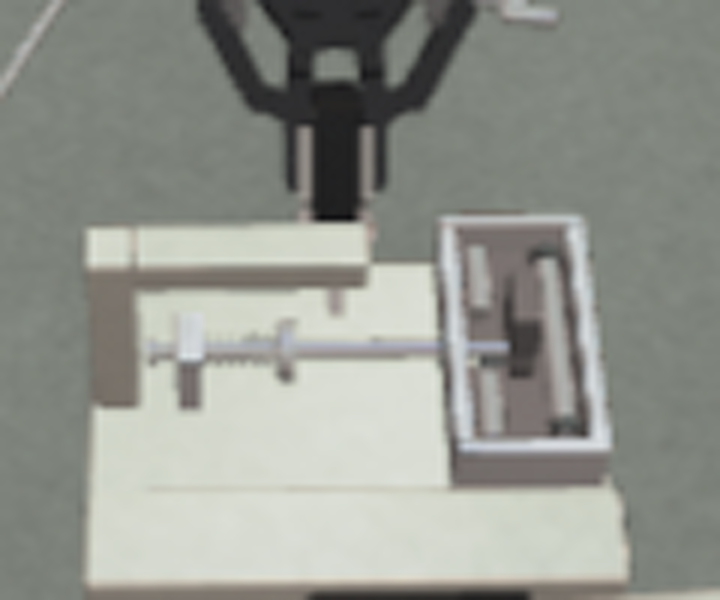

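View pics/w6.png

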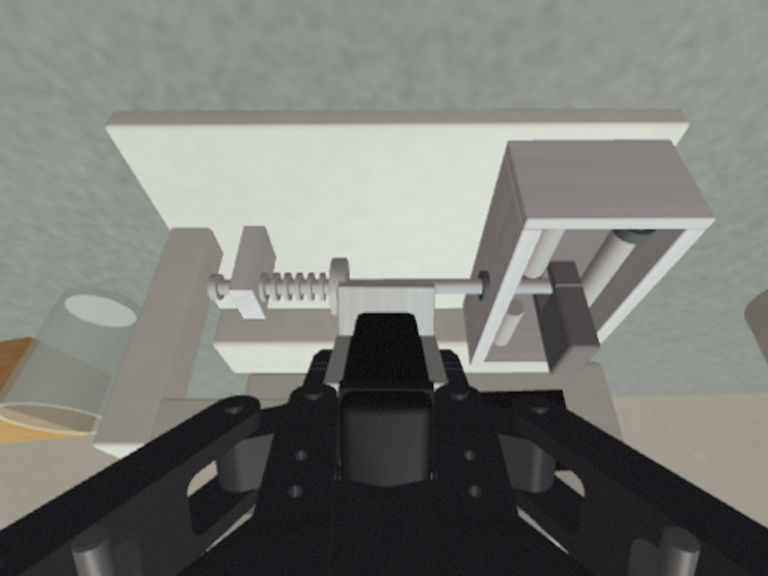

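```bash
python3 - <<'E'
from go import *
s=cam('scene'); S=bot.sense();R0=R.from_euler('xyz',S['orientation'])
for off in [(12,4,124.3),(12,-4,124.3),(-12,4,124.3),(-12,-4,124.3),(0,0,124.3)]: print(off,proj(s,S['tool_pos']+R0.apply(np.array(off)/1e3)).round(2))
for y in (-.02,0,.03): print([proj(s,b2w((0,y,z))).round(2).tolist() for z in (.038,.042,.046)])
im=s['pixels'].astype(int).sum(2)//3
for u in (283,285,286,287,288,290,293,296): print(u,im[213:236,u])
E
```

```text
(12, 4, 124.3) [286.8  220.13]
(12, -4, 124.3) [284.   220.15]
(-12, 4, 124.3) [287.2  222.12]
(-12, -4, 124.3) [284.35 222.14]
(0, 0, 124.3) [285.59 221.13]
[[279.21, 229.05], [279.24, 228.24], [279.26, 227.42]]
[[286.21, 228.97], [286.25, 228.16], [286.29, 227.34]]
[[296.7, 228.85], [296.77, 228.04], [296.84, 227.22]]
283 [207 142 113 113 111 196 213 212 213 215 214 215 215 200 183 160 148 203
 215 215 215 215 216]
285 [207 141 114 114 112 145 153 153 161 193 212 215 215 200 183 160 148 204
 215 215 216 216 216]
286 [209 144 114 114 111 146 155 155 155 192 212 215 215 201 182 159 148 205
 215 215 216 217 216]
287 [212 146 115 114 112 161 174 175 176 201 213 215 215 201 183 159 148 205
 216 215 216 216 216]
288 [212 146 114 114 112 188 205 207 207 214 215 214 214 203 185 158 148 205
 217 216 216 217 216]
290 [208 149 127 129 136 200 214 214 213 214 215 214 214 206 185 157 147 203
 215 216 217 218 217]
293 [127 197 212 213 214 215 215 215 215 216 216 216 216 180 175 156 146 204
 216 217 217 217 217]
296 [126 197 213 214 214 213 214 214 215 215 216 216 216 189 179 155 144 204
 217 217 217 217 217]
```

The scene and wrist views agree to about 1–2 mm on bar against fork tip (tip at row 222, bar at row 228 in the scene). I'll adjust laterally and slide on slowly.

```bash
python3 -m crank '[{"xyz":[2,1,0],"twist":[0,0,0],"claw":255},{"xyz":[4,2,0],"twist":[0,0,-0.004],"claw":255},{"xyz":[4,2,4],"twist":[0,0,-0.004],"claw":255},{"xyz":[4,2,8],"twist":[0,0,-0.004],"claw":255},{"xyz":[4,2,12],"twist":[0,0,-0.004],"claw":255},{"xyz":[4,2,16],"twist":[0,0,-0.004],"claw":255},{"xyz":[4,2,20],"twist":[0,0,-0.004],"claw":255},{"xyz":[4,2,20],"twist":[0,0,-0.004],"claw":255}]'
python3 - <<'E'
from go import *
c=cam('wrist'); save(c,'w7.png',crop=(190,130,340,240),s=5)
p,Rg=lean(np.radians(40),0.0,.018,0); p=p+Rg.apply([-.0015,0,0])
rel(p,Rg)
S=bot.sense();R0=R.from_euler('xyz',S['orientation']); print(S['ft_force'], w2b(S['tool_pos']+R0.apply([0,0,L])))
E
```

```text
time: 8.05
tool_pos: [0.5602, -0.0261, 0.1398]
orientation: [-3.14, 0.702, 3.066]
ft_force: [-0.2, 0.2, -0.8]
grip_width: 0.0209
xyz [0.2, -0.8, 20.1] | 20.2 twist [-0.001, 0.004, 0.0003]
[-0.91255625  0.19951618 -0.35666001] [0.00024062 0.00074046 0.04499973]
```

View pics/w7.png

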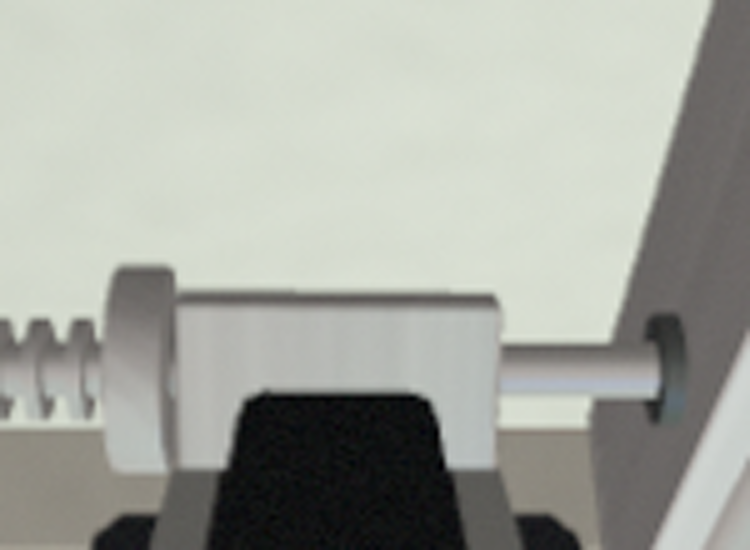

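```bash
python3 - <<'E'
from go import *
c=cam('wrist')
S=bot.sense();R0=R.from_euler('xyz',S['orientation'])
print(proj(c,b2w((0,.035,.042))))
P=b2w((0,.035,.042))
for dx in (-.003,-.002,-.001,.001): print(dx,proj(c,P+R0.apply([dx,0,0])))
C,d=ray(c,290,203.7) 
q=R0.inv().apply(C-S['tool_pos']);e=R0.inv().apply(d)
for z in (.118,.122,.126): print(z,(q+e*(z-q[2])/e[2]).round(4))
E
```

```text
[303.60520765 201.15480217]
-0.003 [303.41608334 205.11197429]
-0.002 [303.47895819 203.79640246]
-0.001 [303.54199941 202.47734969]
0.001 [303.66858358 199.82874597]
0.118 [0.0031 0.0235 0.118 ]
0.122 [0.0017 0.024  0.122 ]
0.126 [0.0004 0.0245 0.126 ]
```

```bash
python3 -m crank '[{"xyz":[0,-0.5,3],"twist":[0,0,0],"claw":255},{"xyz":[0,-0.8,6],"twist":[0,0,0],"claw":255},{"xyz":[0,-0.8,9],"twist":[0,0,0],"claw":255},{"xyz":[0,-0.8,12],"twist":[0,0,0],"claw":255},{"xyz":[0,-0.8,15],"twist":[0,0,0],"claw":255},{"xyz":[0,-0.8,18],"twist":[0,0,0],"claw":255},{"xyz":[0,-0.8,20],"twist":[0,0,0],"claw":255},{"xyz":[0,-0.8,20],"twist":[0,0,0],"claw":255}]'
python3 - <<'E'
from go import *
c=cam('wrist'); save(c,'w8.png',crop=(190,130,340,240),s=5)
s=cam('scene'); save(s,'s8.png',crop=(230,170,350,270),s=6)
p,Rg=lean(np.radians(40),0.0,.018,0); p=p+Rg.apply([-.0015,0,0])
rel(p,Rg)
S=bot.sense();R0=R.from_euler('xyz',S['orientation']); print(S['ft_force'], w2b(S['tool_pos']+R0.apply([0,0,L])))
E
```

```text
time: 8.95
tool_pos: [0.573, -0.0279, 0.1244]
orientation: [-3.141, 0.702, 3.065]
ft_force: [-0.3, -0.3, -1.1]
grip_width: 0.0208
xyz [0.1, -0.0, 0.0] | 0.1 twist [-0.0007, 0.0039, -0.0001]
[-0.97437808 -0.85030341 -1.07243053] [ 1.31746856e-02 -7.65427726e-05  2.96061170e-02]
```

View pics/w8.png

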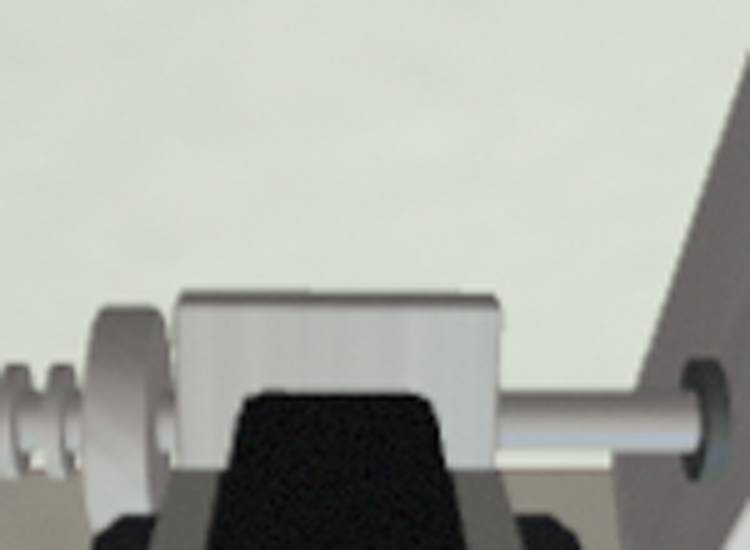

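View pics/s8.png

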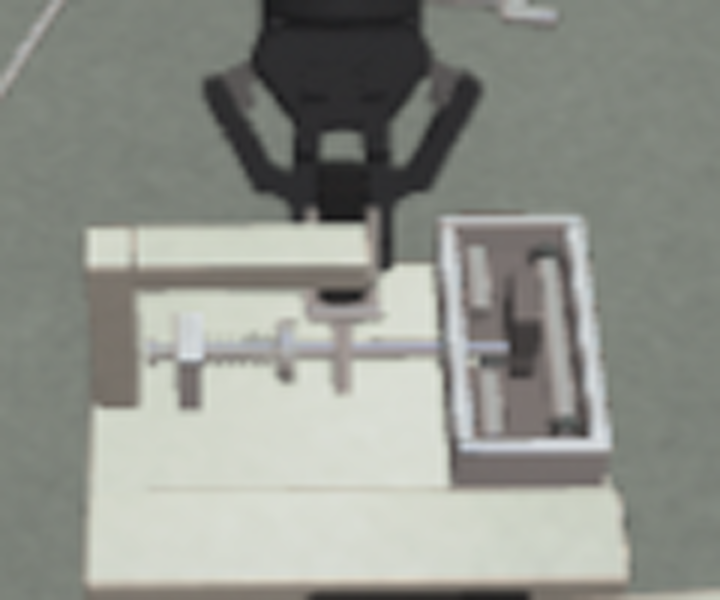

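The scene crop shows the fork straddling the bar: the near tine crosses it at (342,370), with no contact force. Now I push sideways, towards tool -y.

```bash
python3 -m crank '[{"xyz":[0,-5,0],"twist":[0,0,0],"claw":255},{"xyz":[0,-11,0],"twist":[0,0,0],"claw":255},{"xyz":[0,-16,0],"twist":[0,0,0],"claw":255},{"xyz":[0,-20,0],"twist":[0,0,0],"claw":255},{"xyz":[0,-24,0],"twist":[0,0,0],"claw":255},{"xyz":[0,-28,0],"twist":[0,0,0],"claw":255},{"xyz":[0,-32,0],"twist":[0,0,0],"claw":255},{"xyz":[0,-35,0],"twist":[0,0,0],"claw":255}]' 120
python3 - <<'E'
from go import *
c=cam('wrist'); save(c,'w9.png',s=1.5)
s=cam('scene'); save(s,'s9.png',crop=(230,170,350,270),s=6)
S=bot.sense();R0=R.from_euler('xyz',S['orientation']); print(RB.inv().apply(S['ft_force']), w2b(S['tool_pos']+R0.apply([0,0,L])),S['grip_width'])
E
```

```text
time: 9.85
tool_pos: [0.5704, -0.0607, 0.1246]
orientation: [3.14, 0.703, 3.067]
ft_force: [-0.9, 7.1, -0.9]
grip_width: 0.0206
[-1.00962549  4.9754121  -0.34316982] [ 0.01318591 -0.0334332   0.02978609] 0.0204152767573562
```

View pics/w9.png

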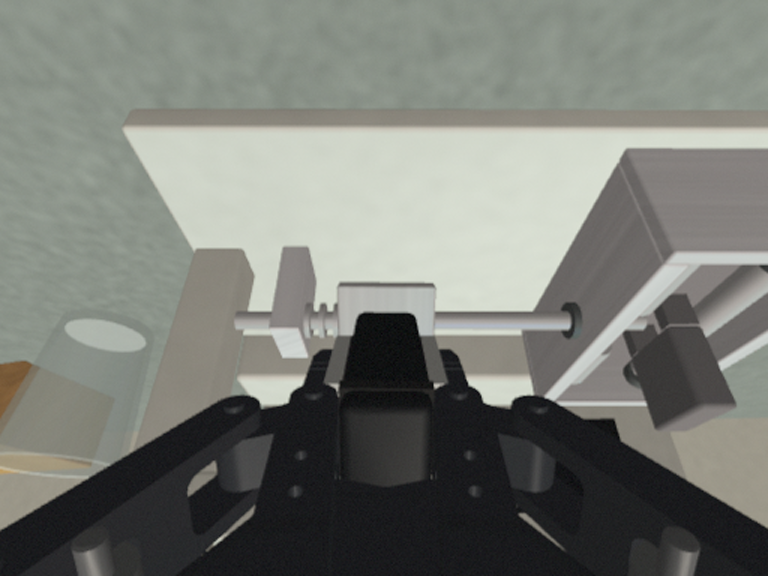

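View pics/s9.png

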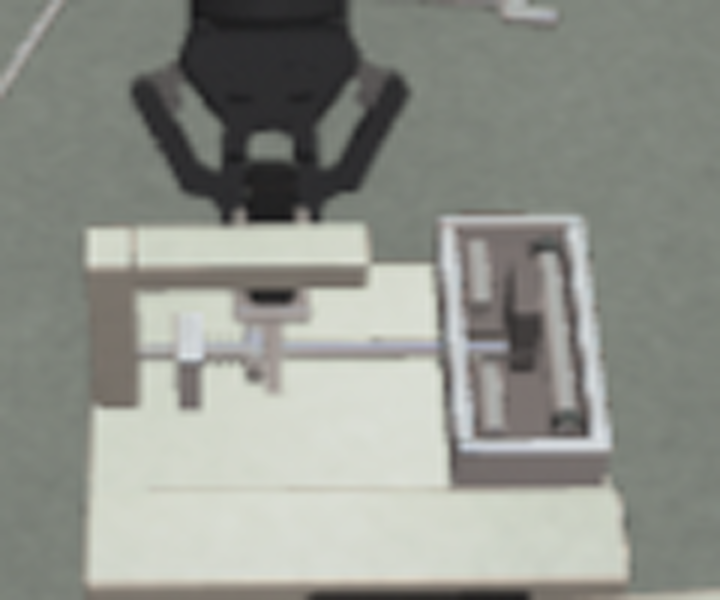

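The bar is travelling (about 15 mm, 5–7 N). I'll push 7 mm more and hold.

```bash
python3 -m crank '[{"xyz":[0,-2,0],"twist":[0,0,0],"claw":255},{"xyz":[0,-4,0],"twist":[0,0,0],"claw":255},{"xyz":[0,-6,0],"twist":[0,0,0],"claw":255},{"xyz":[0,-7,0],"twist":[0,0,0],"claw":255},{"xyz":[0,-7,0],"twist":[0,0,0],"claw":255},{"xyz":[0,-7,0],"twist":[0,0,0],"claw":255},{"xyz":[0,-7,0],"twist":[0,0,0],"claw":255},{"xyz":[0,-7,0],"twist":[0,0,0],"claw":255}]'
python3 - <<'E'
from go import *
c=cam('wrist'); save(c,'w10.png',s=1.5)
s=cam('scene'); save(s,'s10.png',crop=(230,170,350,270),s=6)
S=bot.sense();R0=R.from_euler('xyz',S['orientation']); print(RB.inv().apply(S['ft_force']), w2b(S['tool_pos']+R0.apply([0,0,L])),S['grip_width'])
E
```

```text
time: 10.75
tool_pos: [0.5698, -0.0678, 0.1246]
orientation: [3.141, 0.702, 3.067]
ft_force: [-1.8, 5.9, -0.2]
grip_width: 0.0208
[-2.23574999  6.22169651  0.60821499] [ 0.01321239 -0.03972543  0.02979186] 0.0207149521270207
```

View pics/w10.png

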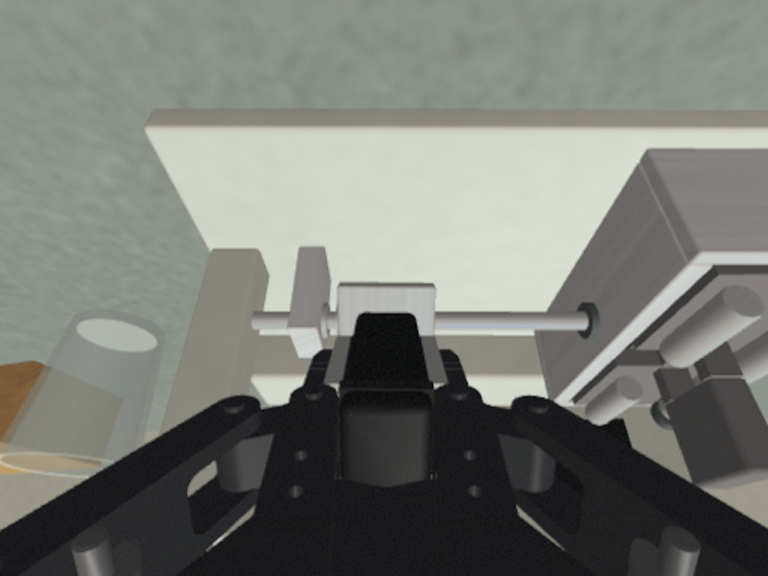

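View pics/s10.png

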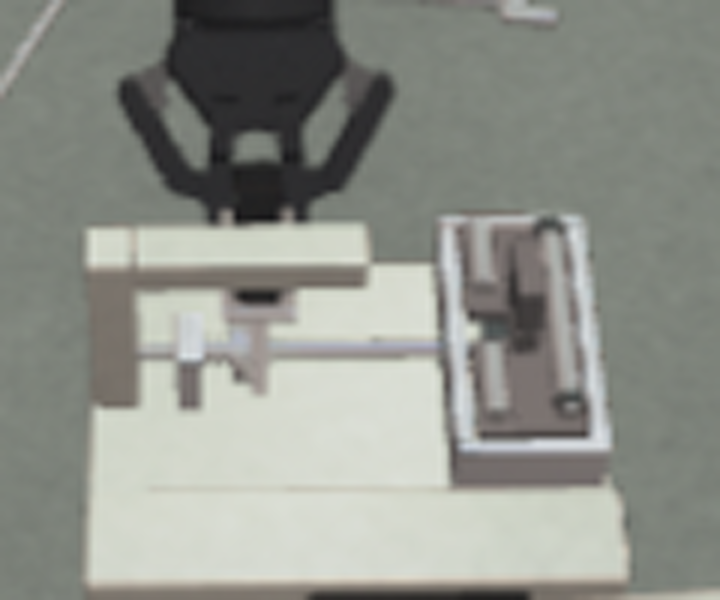

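The carrier has popped up: in the scene crop its block and cartridges moved up and the cartridges now stand near the wall tops. I'll let the bar return and back the fork out along its axis.

```bash
python3 -m crank '[{"xyz":[0,5,0],"twist":[0,0,0],"claw":255},{"xyz":[0,11,0],"twist":[0,0,0],"claw":255},{"xyz":[0,18,0],"twist":[0,0,0],"claw":255},{"xyz":[0,26,0],"twist":[0,0,0],"claw":255},{"xyz":[0,36,0],"twist":[0,0,0],"claw":255},{"xyz":[0,38,0],"twist":[0,0,0],"claw":255},{"xyz":[0,38,-8],"twist":[0,0,0],"claw":255},{"xyz":[0,38,-18],"twist":[0,0,0],"claw":255}]'
python3 -m crank '[{"xyz":[0,0,-14],"twist":[0,0,0],"claw":255},{"xyz":[0,0,-32],"twist":[0,0,0],"claw":255},{"xyz":[0,0,-50],"twist":[0,0,0],"claw":255},{"xyz":[0,0,-68],"twist":[0,0,0],"claw":255},{"xyz":[0,0,-86],"twist":[0,0,0],"claw":255},{"xyz":[0,0,-100],"twist":[0,0,0],"claw":255},{"xyz":[0,0,-100],"twist":[0,0,0],"claw":255},{"xyz":[0,0,-100],"twist":[0,0,0],"claw":255}]'
python3 - <<'E'
from go import *
s=cam('scene'); save(s,'s11.png',crop=(230,170,350,270),s=6)
c=cam('wrist'); save(c,'w11.png',s=1.5)
rel([.5057,-.3427,.29],down(2.887))
S=bot.sense();print(S['qpos'].round(2),S['ft_force'])
E
```

```text
time: 11.65
tool_pos: [0.5608, -0.0312, 0.1381]
orientation: [-3.14, 0.701, 3.065]
ft_force: [-0.0, -0.6, -1.2]
grip_width: 0.021
time: 12.45
tool_pos: [0.4968, -0.0261, 0.2147]
orientation: [-3.141, 0.703, 3.065]
ft_force: [-0.1, -0.1, -1.9]
grip_width: 0.0205
xyz [-74.4, -315.1, -36.5] | 325.8 twist [0.0617, 0.6994, 0.1704]
[ 0.25 -0.17 -0.33  2.35  0.2   0.27  1.23] [ 0.72908052 -0.65516611 -1.80785717]
```

View pics/s11.png

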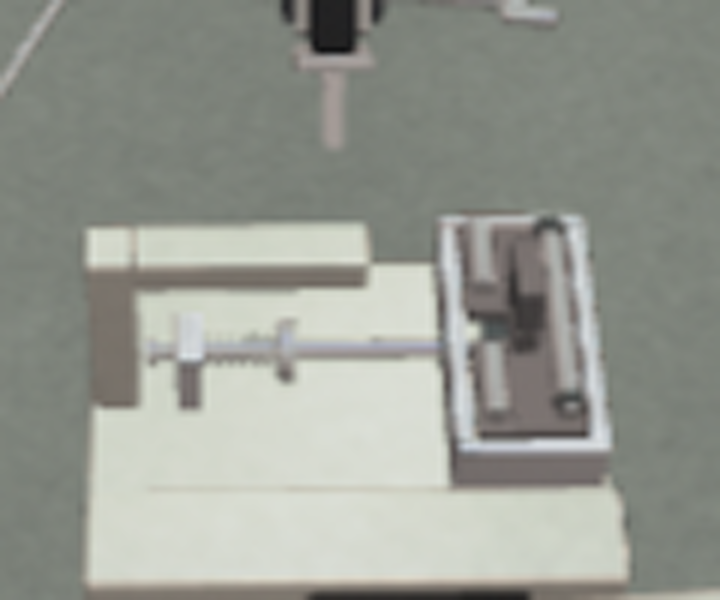

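View pics/w11.png

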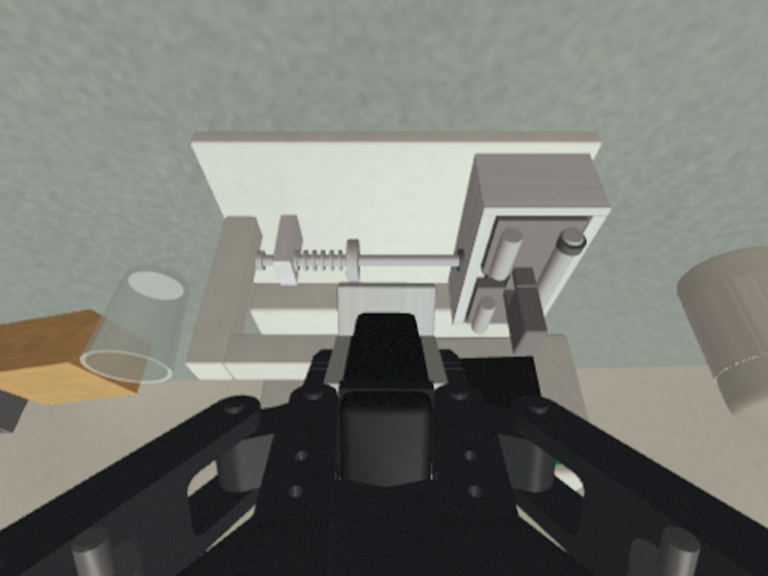

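The bar is home (collar back at (287,347)) and the carrier is up. Next, the fork goes back above the stand.

```bash
python3 -m crank '[{"xyz":[0,-20,-15],"twist":[0.005,0.06,0.015],"claw":255},{"xyz":[-10,-60,-28],"twist":[0.014,0.16,0.039],"claw":255},{"xyz":[-22,-100,-36],"twist":[0.023,0.26,0.064],"claw":255},{"xyz":[-35,-142,-40],"twist":[0.032,0.36,0.088],"claw":255},{"xyz":[-46,-184,-40],"twist":[0.04,0.46,0.112],"claw":255},{"xyz":[-56,-228,-40],"twist":[0.05,0.56,0.137],"claw":255},{"xyz":[-66,-272,-38],"twist":[0.059,0.66,0.161],"claw":255},{"xyz":[-74,-315,-36],"twist":[0.062,0.699,0.17],"claw":255}]'
python3 -m crank '[{"xyz":[0,0,0],"twist":[0,0,0],"claw":255},{"xyz":[0,0,0],"twist":[0,0,0],"claw":255},{"xyz":[0,0,0],"twist":[0,0,0],"claw":255},{"xyz":[0,0,0],"twist":[0,0,0],"claw":255},{"xyz":[0,0,0],"twist":[0,0,0],"claw":255},{"xyz":[0,0,0],"twist":[0,0,0],"claw":255},{"xyz":[0,0,0],"twist":[0,0,0],"claw":255},{"xyz":[0,0,0],"twist":[0,0,0],"claw":255}]'
python3 - <<'E'
from go import *
rel([.5057,-.3427,.22],down(2.887));rel([.5057,-.3427,.1463],down(2.887))
S=bot.sense();print(S['qpos'].round(2),S['ft_force'])
E
```

```text
time: 13.35
tool_pos: [0.5067, -0.3444, 0.2887]
orientation: [-3.14, -0.004, 2.887]
ft_force: [1.4, 0.7, -1.5]
grip_width: 0.0206
time: 14.15
tool_pos: [0.5056, -0.3423, 0.2902]
orientation: [-3.141, 0.001, 2.888]
ft_force: [0.3, -0.0, -0.3]
grip_width: 0.0206
xyz [-0.1, -0.4, 70.2] | 70.2 twist [-0.0002, 0.0015, 0.0005]
xyz [0.0, -0.3, 143.9] | 143.9 twist [-0.0002, 0.0015, 0.0005]
[ 0.35  0.31  0.21  1.53 -0.07  1.31  1.89] [ 0.34066703 -0.02114369 -0.31429468]
```

```bash
python3 -m crank '[{"xyz":[0,0,15],"twist":[0,0,0],"claw":255},{"xyz":[0,0,35],"twist":[0,0,0],"claw":255},{"xyz":[0,0,55],"twist":[0,0,0],"claw":255},{"xyz":[0,0,75],"twist":[0,0,0],"claw":255},{"xyz":[0,0,88],"twist":[0,0,0],"claw":255},{"xyz":[0,0,92],"twist":[0,0,0],"claw":255},{"xyz":[0,0,92],"twist":[0,0,0],"claw":255},{"xyz":[0,0,92],"twist":[0,0,0],"claw":255}]'
python3 - <<'E'
from go import *
s=cam('scene'); save(s,'s12.png',crop=(140,130,240,230),s=6)
c=cam('wrist'); save(c,'w12.png',s=1.5)
S=bot.sense();R0=R.from_euler('xyz',S['orientation'])
rel([.5057,-.3427,.1463],down(2.887))
print(proj(s,S['tool_pos']+R0.apply([0,0,L])))
E
```

```text
time: 14.95
tool_pos: [0.5061, -0.3427, 0.1988]
orientation: [-3.141, 0.003, 2.887]
ft_force: [0.3, 0.2, -1.3]
grip_width: 0.0209
xyz [0.6, -0.0, 52.7] | 52.7 twist [-0.0006, 0.0028, 0.0004]
[177.27700804 192.73956232]
```

View pics/s12.png

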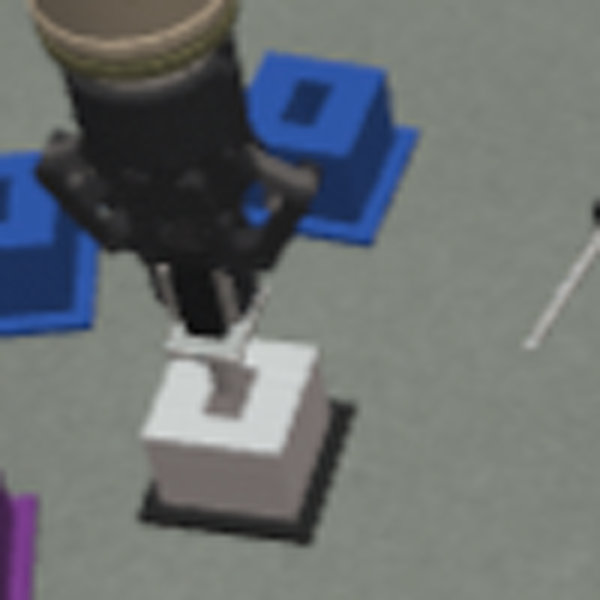

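View pics/w12.png

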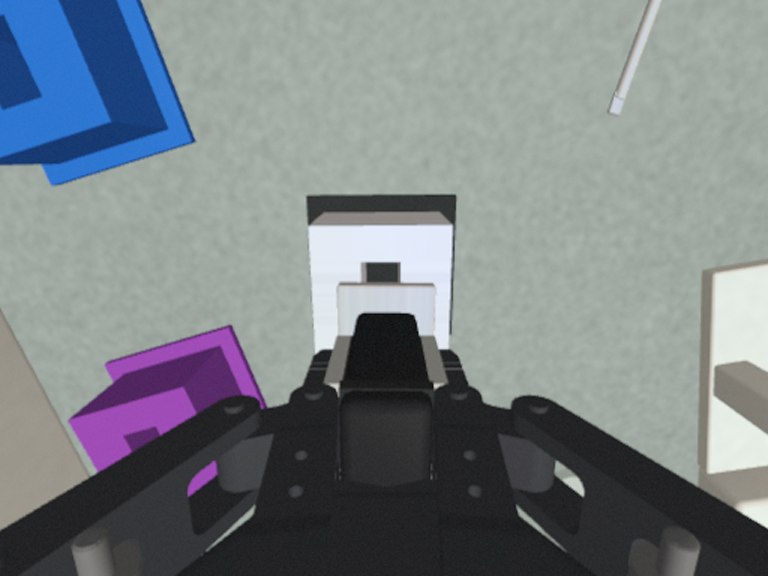

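The fork is above the well, about 2.5 mm to tool +y of its centre (well at column 381, flange at 387). I'll correct that and insert.

```bash
python3 -m crank '[{"xyz":[0.3,-2,0],"twist":[0,0,0],"claw":255},{"xyz":[0.6,-2,10],"twist":[0,0.002,0],"claw":255},{"xyz":[0.6,-2,20],"twist":[0,0.002,0],"claw":255},{"xyz":[0.6,-2,30],"twist":[0,0.002,0],"claw":255},{"xyz":[0.6,-2,38],"twist":[0,0.002,0],"claw":255},{"xyz":[0.6,-2,44],"twist":[0,0.002,0],"claw":255},{"xyz":[0.6,-2,49],"twist":[0,0.002,0],"claw":255},{"xyz":[0.6,-2,51],"twist":[0,0.002,0],"claw":255}]'
python3 - <<'E'
from go import *
rel([.5057,-.3427,.1463],down(2.887)); print(bot.sense()['ft_force'])
E
```

```text
time: 15.85
tool_pos: [0.5046, -0.3442, 0.1464]
orientation: [-3.142, -0.001, 2.887]
ft_force: [-0.0, 0.2, -0.7]
grip_width: 0.0206
xyz [-0.7, 1.8, 0.1] | 1.9 twist [-0.0001, -0.0013, 0.0004]
[-0.01982339  0.22154462 -0.74966074]
```

```bash
python3 -m crank '[{"xyz":[0,0,0.7],"twist":[0,0,0],"claw":255},{"xyz":[0,0,1],"twist":[0,0,0],"claw":255},{"xyz":[0,0,1],"twist":[0,0,0],"claw":200},{"xyz":[0,0,1],"twist":[0,0,0],"claw":140},{"xyz":[0,0,1],"twist":[0,0,0],"claw":80},{"xyz":[0,0,1],"twist":[0,0,0],"claw":30},{"xyz":[0,0,1],"twist":[0,0,0],"claw":0},{"xyz":[0,0,1],"twist":[0,0,0],"claw":0}]' 20
python3 -m crank '[{"xyz":[0,0,-5],"twist":[0,0,0],"claw":0},{"xyz":[0,0,-15],"twist":[0,0,0],"claw":0},{"xyz":[0,0,-30],"twist":[0,0,0],"claw":0},{"xyz":[0,0,-55],"twist":[0,0,0],"claw":0},{"xyz":[0,0,-85],"twist":[0,0,0],"claw":0},{"xyz":[0,0,-115],"twist":[0,0,0],"claw":0},{"xyz":[0,0,-135],"twist":[0,0,0],"claw":0},{"xyz":[0,0,-150],"twist":[0,0,0],"claw":0}]'
python3 - <<'E'
from go import *
s=cam('scene'); save(s,'s13.png',crop=(140,130,240,230),s=6)
c=cam('wrist'); save(c,'w13.png',s=1.5)
t=cam('top'); save(t,'t13.png',crop=(200,100,400,250),s=4)
# carrier: bay (0,85,52): grip block 22..55 above underside, grasp at 40 above underside -> z .092
p=b2w((0,.085,.052+.040+.054)); print(p); rel(p+[0,0,.12],down(bay[2]+np.pi/2)); rel(p+[0,0,.12],down(bay[2]-np.pi/2))
print(bot.sense()['qpos'].round(2))
E
```

```text
time: 16.65
tool_pos: [0.5047, -0.3443, 0.1461]
orientation: [-3.141, -0.001, 2.887]
ft_force: [-1.0, -0.2, 0.4]
grip_width: 0.0853
time: 17.45
tool_pos: [0.505, -0.3446, 0.2992]
orientation: [-3.141, 0.002, 2.887]
ft_force: [0.3, -0.6, 1.4]
grip_width: 0.0854
[0.64632227 0.05172735 0.146     ]
xyz [-37.1, 419.0, 30.8] | 421.8 twist [0.0002, 0.0012, 1.3931]
xyz [-37.1, 419.0, 30.8] | 421.8 twist [-0.0012, 0.0002, -1.7485]
[ 0.35  0.3   0.22  1.52 -0.07  1.32  1.89]
```

View pics/s13.png

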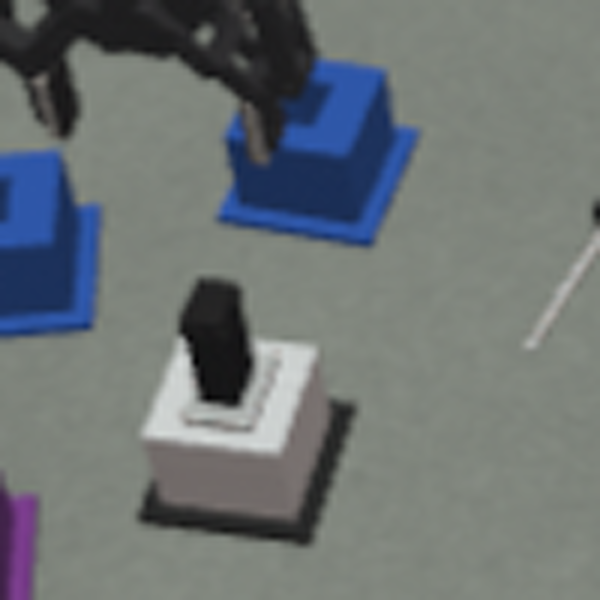

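View pics/w13.png

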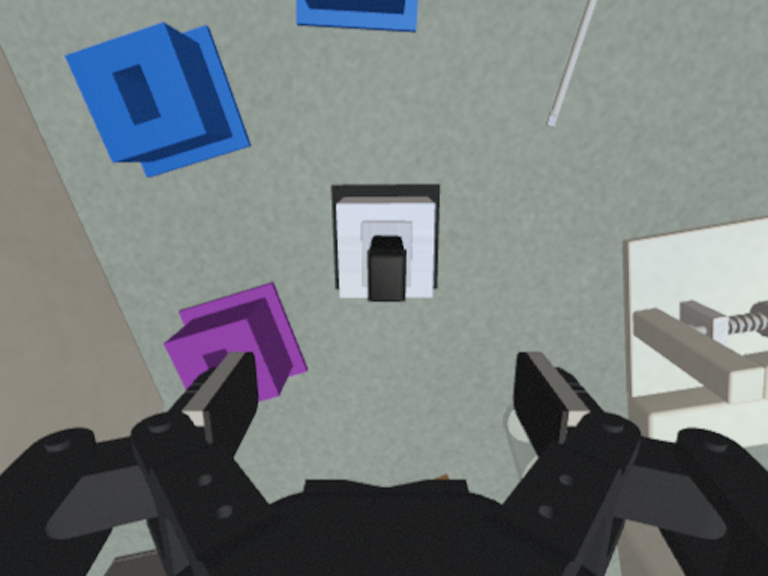

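View pics/t13.png

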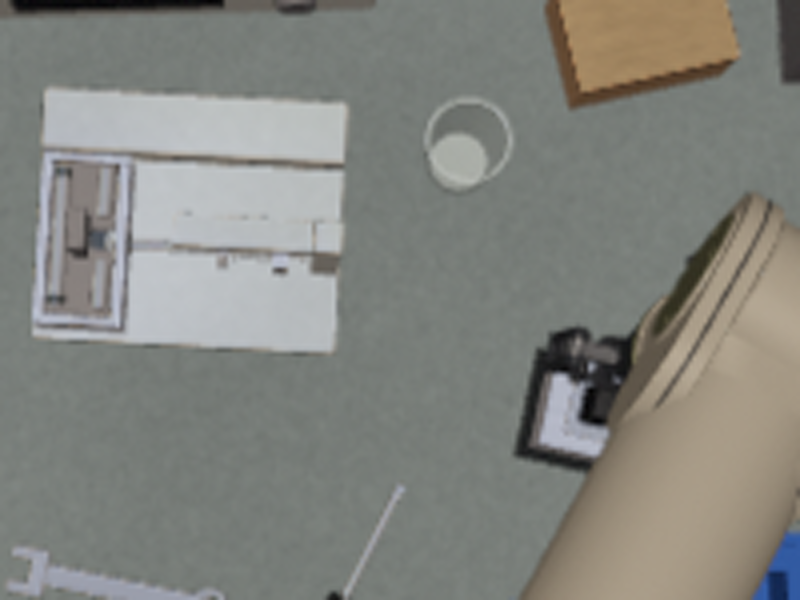

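The fork stands flush in the stand. Next is the carrier, so I move above it and turn the jaws along bay x.

```bash
python3 -m crank '[{"xyz":[-4,30,0],"twist":[0,0,0.1],"claw":0},{"xyz":[-8,75,0],"twist":[0,0,0.22],"claw":0},{"xyz":[-12,120,0],"twist":[0,0,0.35],"claw":0},{"xyz":[-16,165,0],"twist":[0,0,0.49],"claw":0},{"xyz":[-20,210,5],"twist":[0,0,0.63],"claw":0},{"xyz":[-23,255,10],"twist":[0,0,0.77],"claw":0},{"xyz":[-26,295,15],"twist":[0,0,0.91],"claw":0},{"xyz":[-29,330,20],"twist":[0,0,1.05],"claw":0}]'
python3 - <<'E'
from go import *
p=b2w((0,.085,.052+.040+.054)); rel(p+[0,0,.12],down(bay[2]+np.pi/2))
E
```

```text
time: 18.4
tool_pos: [0.6157, -0.0296, 0.2742]
orientation: [-3.139, -0.001, 1.833]
ft_force: [-0.1, 0.1, -0.4]
grip_width: 0.0854
xyz [70.6, 50.7, 8.1] | 87.3 twist [-0.003, -0.0006, 0.3388]
```

```bash
python3 -m crank '[{"xyz":[20,14,0],"twist":[0,0,0.12],"claw":0},{"xyz":[40,28,4],"twist":[0,0,0.23],"claw":0},{"xyz":[58,42,8],"twist":[0,0,0.31],"claw":0},{"xyz":[70.6,50.7,8],"twist":[0,0,0.339],"claw":0},{"xyz":[70.6,50.7,8],"twist":[0,0,0.339],"claw":0},{"xyz":[70.6,50.7,8],"twist":[0,0,0.339],"claw":0},{"xyz":[70.6,50.7,8],"twist":[0,0,0.339],"claw":0},{"xyz":[70.6,50.7,8],"twist":[0,0,0.339],"claw":0}]'
python3 - <<'E'
from go import *
c=cam('wrist'); save(c,'w14.png',s=1.5)
p=b2w((0,.085,.052+.040+.054)); rel(p,down(bay[2]+np.pi/2))
for dx in (-16,16):
  for dy in (-7,7): print(dx,dy,proj(c,b2w((dx/1e3,.085+dy/1e3,.107))).round(1)*1.5)
E
```

```text
time: 19.2
tool_pos: [0.646, 0.0479, 0.2679]
orientation: [-3.141, 0.0, 1.497]
ft_force: [-0.5, 0.1, 0.1]
grip_width: 0.0854
xyz [3.7, 0.1, 122.0] | 122.1 twist [-0.0006, 0.0003, 0.003]
-16 -7 [354.3 293.7]
-16 7 [354.   269.55]
16 -7 [411.3  293.85]
16 7 [411.9 269.7]
```

View pics/w14.png

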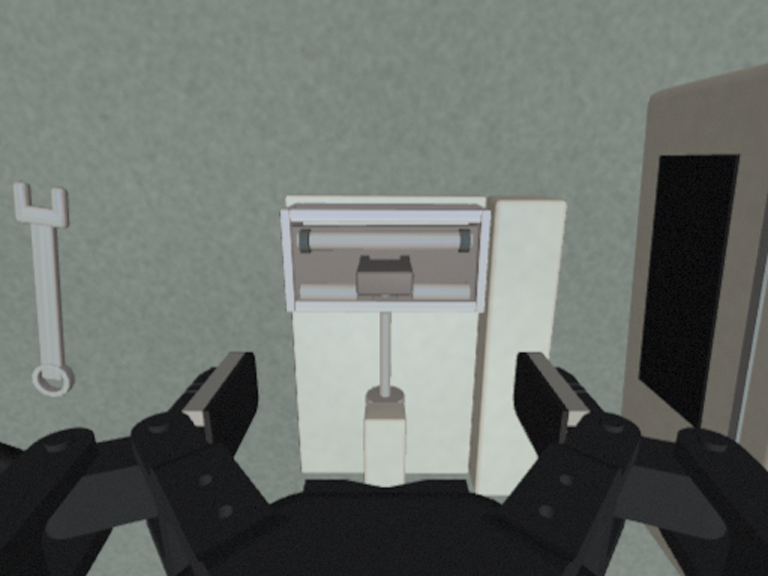

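The block's top face is at columns 356–412, rows 270–296, within 1 mm of prediction. I'll descend with the fingertips kept above the cartridge tops.

```bash
python3 -m crank '[{"xyz":[2,0,20],"twist":[0,0,0],"claw":0},{"xyz":[3.2,0,45],"twist":[0,0,0],"claw":0},{"xyz":[3.2,0,70],"twist":[0,0,0],"claw":0},{"xyz":[3.2,0,92],"twist":[0,0,0],"claw":0},{"xyz":[3.2,0,108],"twist":[0,0,0],"claw":30},{"xyz":[3.2,0,115],"twist":[0,0,0],"claw":60},{"xyz":[3.2,0,115],"twist":[0,0,0],"claw":90},{"xyz":[3.2,0,115],"twist":[0,0,0],"claw":90}]' 40
python3 - <<'E'
from go import *
c=cam('wrist'); save(c,'w15.png',s=1.5)
p=b2w((0,.085,.052+.046+.054)); rel(p,down(bay[2]+np.pi/2)); print(bot.sense()['ft_force'],bot.sense()['grip_width'])
E
```

```text
time: 20.05
tool_pos: [0.6468, 0.0524, 0.154]
orientation: [3.141, -0.0, 1.498]
ft_force: [-0.3, 0.4, 0.3]
grip_width: 0.0554
xyz [-0.7, -0.6, 2.2] | 2.4 twist [0.0011, -0.0003, 0.0039]
[-0.50933108  0.03695651 -0.26988048] 0.055146874378565205
```

View pics/w15.png

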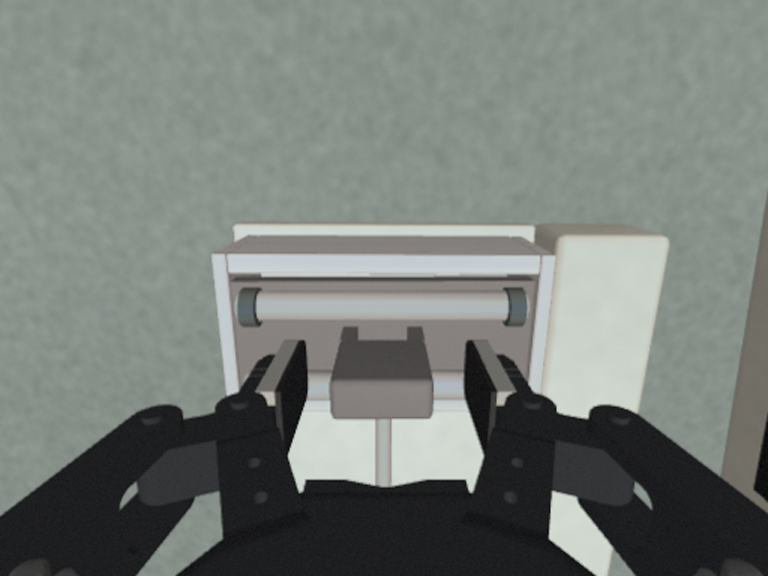

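```bash
python3 -m crank '[{"xyz":[0,-1,1],"twist":[0,0,0.003],"claw":120},{"xyz":[0,-1,1.5],"twist":[0,0,0.003],"claw":150},{"xyz":[0,-1,1.5],"twist":[0,0,0.003],"claw":180},{"xyz":[0,-1,1.5],"twist":[0,0,0.003],"claw":255},{"xyz":[0,-1,1.5],"twist":[0,0,0.003],"claw":255},{"xyz":[0,-1,1.5],"twist":[0,0,0.003],"claw":255},{"xyz":[0,-1,1.5],"twist":[0,0,0.003],"claw":255},{"xyz":[0,-1,1.5],"twist":[0,0,0.003],"claw":255}]' 50
python3 -m crank '[{"xyz":[0,0,-2],"twist":[0,0,0],"claw":255},{"xyz":[0,0,-6],"twist":[0,0,0],"claw":255},{"xyz":[0,0,-12],"twist":[0,0,0],"claw":255},{"xyz":[0,0,-20],"twist":[0,0,0],"claw":255},{"xyz":[0,0,-30],"twist":[0,0,0],"claw":255},{"xyz":[0,0,-45],"twist":[0,0,0],"claw":255},{"xyz":[0,0,-65],"twist":[0,0,0],"claw":255},{"xyz":[0,0,-85],"twist":[0,0,0],"claw":255}]'
python3 - <<'E'
from go import *
c=cam('wrist'); save(c,'w16.png',s=1.5)
s=cam('scene'); save(s,'s16.png',crop=(230,130,430,280),s=4)
S=bot.sense(); print(S['ft_force'],S['grip_width'])
P=[tr[0],tr[1],.29]; rel(P,down(tr[2]+np.pi/2))
E
```

```text
time: 20.9
tool_pos: [0.6454, 0.0526, 0.1515]
orientation: [-3.141, -0.0, 1.495]
ft_force: [1.0, 0.3, 1.2]
grip_width: 0.031
time: 21.7
tool_pos: [0.6454, 0.0525, 0.2383]
orientation: [-3.141, -0.0, 1.495]
ft_force: [0.3, 0.2, -0.8]
grip_width: 0.0309
[ 0.84012116 -0.67630048 -1.75448559] 0.030743277708023254
xyz [283.5, -181.4, -49.9] | 340.2 twist [0.0051, -0.0014, 0.017]
```

View pics/w16.png

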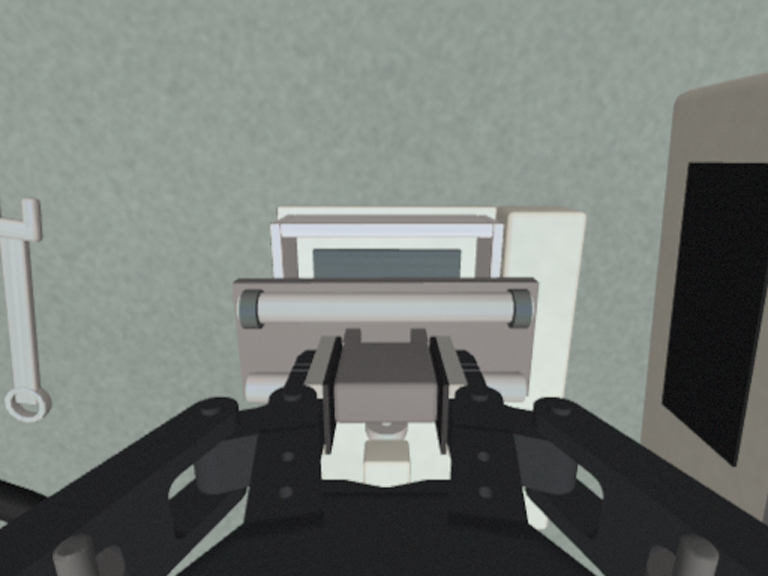

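View pics/s16.png

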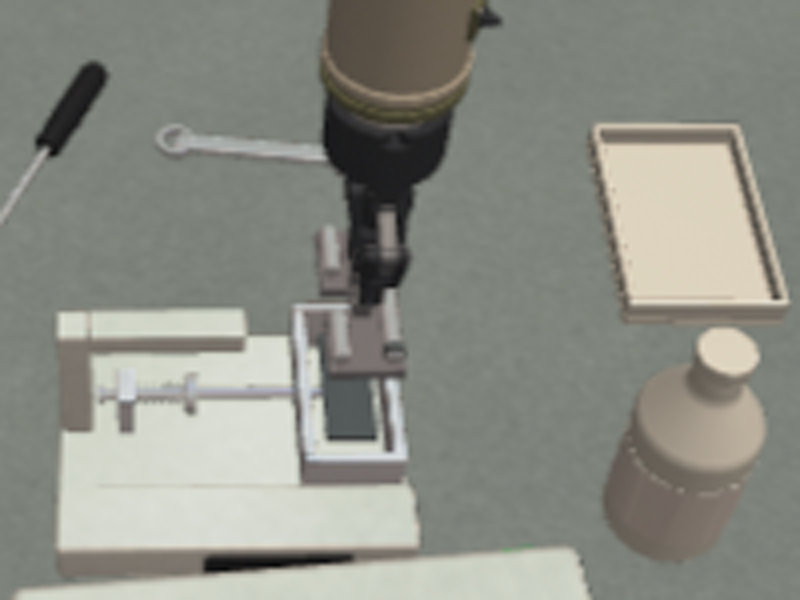

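The carrier hangs level in the jaws and the bar is still home. I'll carry it robot-side of the bottle to the tray.

```bash
python3 -m crank '[{"xyz":[5,-25,-8],"twist":[0,0,0],"claw":255},{"xyz":[15,-60,-18],"twist":[0,0,0],"claw":255},{"xyz":[32,-95,-28],"twist":[0,0,0.005],"claw":255},{"xyz":[58,-125,-35],"twist":[0,0,0.01],"claw":255},{"xyz":[92,-148,-35],"twist":[0,0,0.017],"claw":255},{"xyz":[130,-162,-35],"twist":[0,0,0.017],"claw":255},{"xyz":[170,-172,-35],"twist":[0,0,0.017],"claw":255},{"xyz":[205,-178,-35],"twist":[0,0,0.017],"claw":255}]'
python3 -m crank '[{"xyz":[25,-1,0],"twist":[0,0,0],"claw":255},{"xyz":[50,-2,0],"twist":[0,0,0],"claw":255},{"xyz":[68,-3,0],"twist":[0,0,0],"claw":255},{"xyz":[78,-3,0],"twist":[0,0,0],"claw":255},{"xyz":[78,-3,0],"twist":[0,0,0],"claw":255},{"xyz":[78,-3,0],"twist":[0,0,0],"claw":255},{"xyz":[78,-3,0],"twist":[0,0,0],"claw":255},{"xyz":[78,-3,0],"twist":[0,0,0],"claw":255}]'
python3 - <<'E'
from go import *
c=cam('wrist'); save(c,'w17.png',s=1.5)
s=cam('scene'); save(s,'s17.png',crop=(230,80,430,230),s=4)
S=bot.sense(); print(S['ft_force'],S['grip_width'],S['tool_pos'])
P=[tr[0],tr[1],.1045+.006]; rel(P,down(tr[2]+np.pi/2))
E
```

```text
time: 22.6
tool_pos: [0.4821, 0.2724, 0.2716]
orientation: [-3.141, -0.0, 1.48]
ft_force: [-0.1, -0.0, -0.7]
grip_width: 0.0313
time: 23.4
tool_pos: [0.4879, 0.3473, 0.2717]
orientation: [-3.141, 0.0, 1.477]
ft_force: [-0.3, -1.3, -1.8]
grip_width: 0.0308
[ 0.2222241   0.4904104  -1.53512128] 0.030905267726441074 [0.48775036 0.34769191 0.27171425]
xyz [1.1, -0.8, 161.2] | 161.2 twist [-0.0005, 0.0, -0.0007]
```

View pics/w17.png

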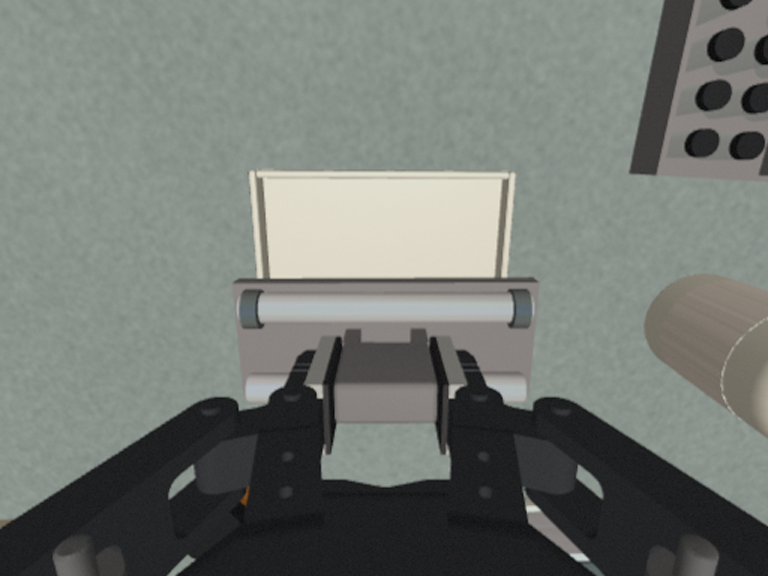

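View pics/s17.png

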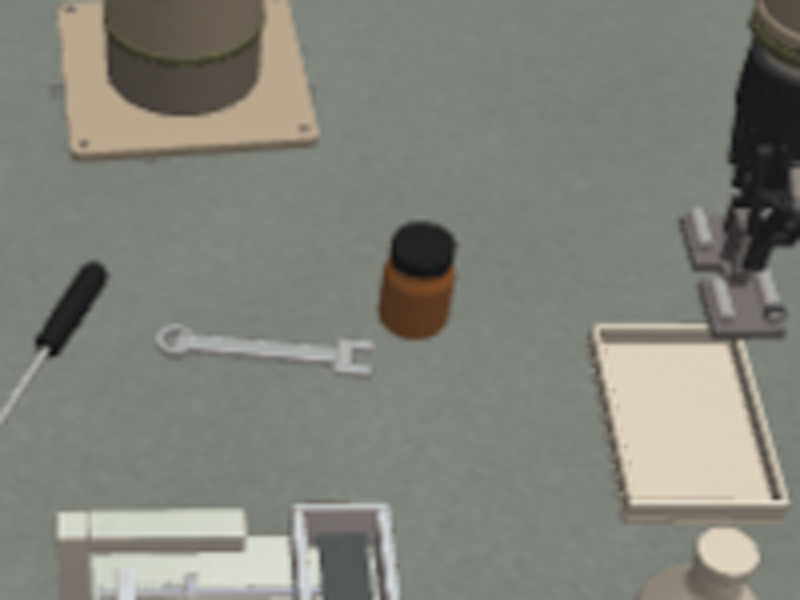

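Aligned with the tray. I'll descend most of the way, then creep down.

```bash
python3 -m crank '[{"xyz":[0.5,-0.4,15],"twist":[0,0,0],"claw":255},{"xyz":[1,-0.8,40],"twist":[0,0,0],"claw":255},{"xyz":[1,-0.8,70],"twist":[0,0,0],"claw":255},{"xyz":[1,-0.8,100],"twist":[0,0,0],"claw":255},{"xyz":[1,-0.8,125],"twist":[0,0,0],"claw":255},{"xyz":[1,-0.8,142],"twist":[0,0,0],"claw":255},{"xyz":[1,-0.8,153],"twist":[0,0,0],"claw":255},{"xyz":[1,-0.8,158],"twist":[0,0,0],"claw":255}]'
python3 -m crank '[{"xyz":[0,0,1],"twist":[0,0,0],"claw":255},{"xyz":[0,0,2],"twist":[0,0,0],"claw":255},{"xyz":[0,0,3],"twist":[0,0,0],"claw":255},{"xyz":[0,0,4],"twist":[0,0,0],"claw":255},{"xyz":[0,0,5],"twist":[0,0,0],"claw":255},{"xyz":[0,0,6],"twist":[0,0,0],"claw":255},{"xyz":[0,0,6],"twist":[0,0,0],"claw":255},{"xyz":[0,0,6],"twist":[0,0,0],"claw":255}]'
```

```text
time: 24.3
tool_pos: [0.4862, 0.3489, 0.112]
orientation: [-3.14, 0.001, 1.478]
ft_force: [0.6, -0.4, -1.0]
grip_width: 0.0312
time: 25.1
tool_pos: [0.4867, 0.3494, 0.1075]
orientation: [-3.141, 0.0, 1.478]
ft_force: [0.6, 0.1, -1.3]
grip_width: 0.0312
```

```bash
python3 -m crank '[{"xyz":[0,0,1],"twist":[0,0,0],"claw":255},{"xyz":[0,0,1.5],"twist":[0,0,0],"claw":255},{"xyz":[0,0,2],"twist":[0,0,0],"claw":255},{"xyz":[0,0,2.5],"twist":[0,0,0],"claw":255},{"xyz":[0,0,3],"twist":[0,0,0],"claw":255},{"xyz":[0,0,3],"twist":[0,0,0],"claw":255},{"xyz":[0,0,3],"twist":[0,0,0],"claw":255},{"xyz":[0,0,3],"twist":[0,0,0],"claw":255}]'
python3 - <<'E'
from go import *
s=cam('scene'); save(s,'s18.png',crop=(350,130,450,230),s=6)
print(bot.sense()['ft_force'],bot.sense()['tool_pos'])
E
```

```text
time: 25.9
tool_pos: [0.4868, 0.3494, 0.1051]
orientation: [-3.141, -0.0, 1.478]
ft_force: [-2.3, -1.8, 5.3]
grip_width: 0.031
[-1.41521176 -1.60005095  4.96482811] [0.4867387  0.349321   0.10507941]
```

View pics/s18.png

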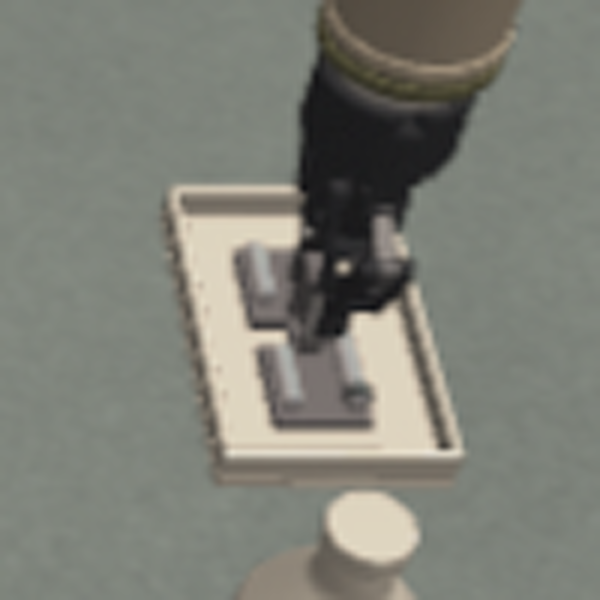

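Contact: the force changed from -1.3 to +5 N, so the carrier is on the floor and central in the tray. Releasing and retreating.

```bash
python3 -m crank '[{"xyz":[0,0,0],"twist":[0,0,0],"claw":180},{"xyz":[0,0,0],"twist":[0,0,0],"claw":150},{"xyz":[0,0,0],"twist":[0,0,0],"claw":120},{"xyz":[0,0,0],"twist":[0,0,0],"claw":80},{"xyz":[0,0,0],"twist":[0,0,0],"claw":40},{"xyz":[0,0,0],"twist":[0,0,0],"claw":0},{"xyz":[0,0,0],"twist":[0,0,0],"claw":0},{"xyz":[0,0,0],"twist":[0,0,0],"claw":0}]' 20
python3 -m crank '[{"xyz":[0,0,-5],"twist":[0,0,0],"claw":0},{"xyz":[0,0,-20],"twist":[0,0,0],"claw":0},{"xyz":[0,0,-45],"twist":[0,0,0],"claw":0},{"xyz":[0,0,-75],"twist":[0,0,0],"claw":0},{"xyz":[0,0,-110],"twist":[0,0,0],"claw":0},{"xyz":[0,0,-150],"twist":[0,0,0],"claw":0},{"xyz":[0,0,-180],"twist":[0,0,0],"claw":0},{"xyz":[0,0,-180],"twist":[0,0,0],"claw":0}]'
python3 - <<'E'
from go import *
s=cam('scene'); save(s,'s19.png',s=1.5)
c=cam('wrist'); save(c,'w19.png',s=1.5)
print(bot.sense()['ft_force'],bot.sense()['tool_pos'])
for P in ([tr[0],tr[1],.060],): print(proj(c,P)*1.5)
E
```

```text
time: 26.75
tool_pos: [0.4867, 0.3494, 0.1045]
orientation: [-3.141, 0.0, 1.478]
ft_force: [0.2, 0.5, 0.3]
grip_width: 0.0858
time: 27.55
tool_pos: [0.4881, 0.3504, 0.2911]
orientation: [3.136, -0.006, 1.478]
ft_force: [-0.4, -0.0, -0.1]
grip_width: 0.0854
[ 0.33699004  0.07359547 -0.63105905] [0.48698315 0.34946569 0.28606669]
[381.48511525 263.88815869]
```

View pics/s19.png

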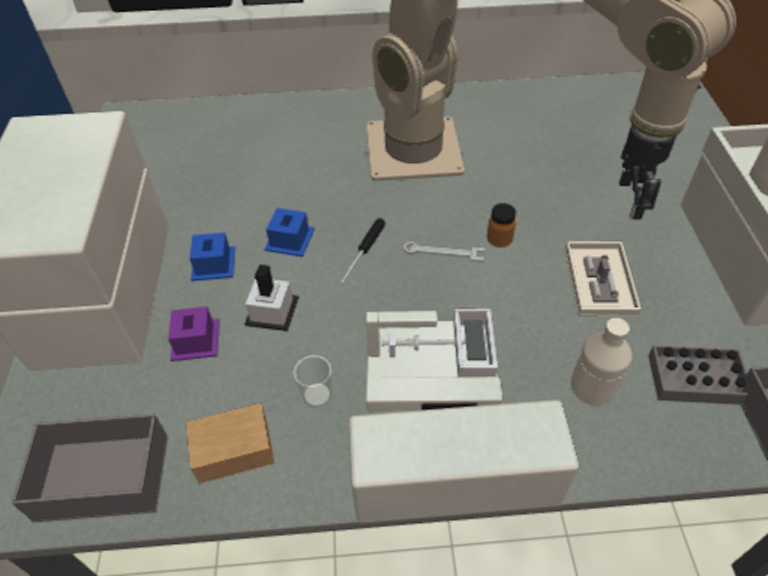

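View pics/w19.png

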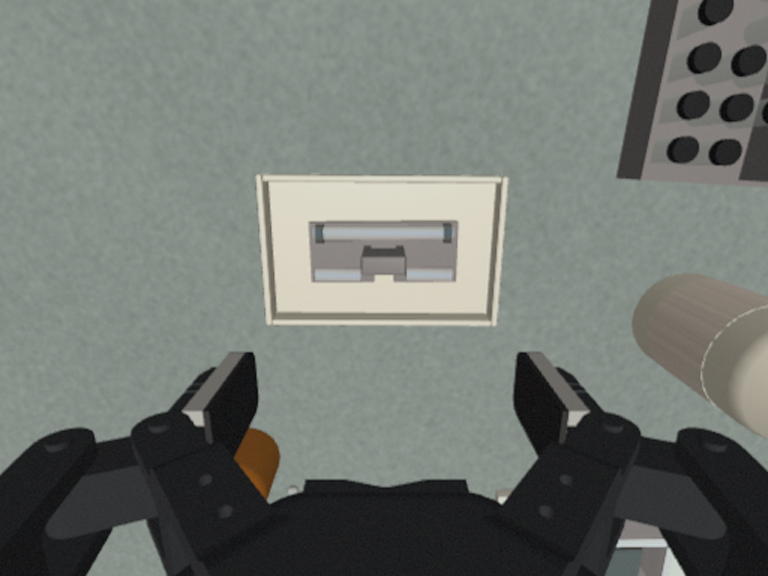

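The carrier lies flat and central in the tray (wrist view (384,252), tray centre about (383,250)). The fork is upright in the stand (scene (268,290)), the bar is home, and the bottle, jar and beaker are where they were. Handing in.

```bash
python3 - <<'E'
from station import bot
print(bot.hand_in())
E
```

```text
the job is handed in; nothing more can be done
None
```

I completed the whole job in about 28 s of the 72 s allowed and handed it in. `hand_in` gives no verdict, so the result below rests on my own checks.

**What I did:**
- I took the fork from the aluminium stand and leaned it about 40° over the bar, handle towards the robot.
- I pushed the collar about 22 mm by arm position; the force read about 6 N at the end.
- The carrier popped up and I withdrew the fork. The bar sprang home, and I stood the fork back in its stand.
- I then lifted the carrier out and lowered it slowly into the tray. I let go once the contact force read about 5 N.

**Last checks in the pictures:**
- **Carrier:** flat and central in the tray.
- **Fork:** upright, with its flange on the stand.
- **Spring bar:** collar back at its home position.
- **Bottle, jar and beaker:** at their starting pixels.
- **Gripper:** open and about 180 mm above the release height, touching nothing.

**What disagreed:**
- The wrist camera put the bar about 2 mm off the pose I had fitted from the top and scene cameras. I split the difference, and the fork went over the bar without contact force.
- Before I put the fork back, it was about 2.5 mm off the middle of the well. I corrected that before lowering it.

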